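# Press the glued plaster blocks and pack them

## Robot

A 6-joint arm with a two-finger parallel gripper is mounted at the origin on the work surface. World frame = base frame: x ahead of the robot, y to its left, z up, the work surface at z = 0. Lengths are in m, angles in degrees, forces in N, time in s.
With the tool pointing down it reaches from about 0.4 to 0.825 m from the base axis. Payload 7 kg.
Tool frame: the origin (TCP) lies on the centre line of the jaws, within the pads' length; the fingertips stand 22 mm ahead of it and the grasp point (between the pads) lies 3 mm ahead of it (ctrl.finger_overhang is the distance from the TCP to the fingertips, in m); z points along the fingers, y is the line along which they close (so a half turn about z gives the same grasp; the last joint's range is limited). The gripper opens to 88 mm and grips with 3 to 60 N. Pads are 19 mm wide; open, the fingers measure 130 mm over their backs; the gripper's body (78 mm by 193 mm) begins 47 mm behind the grasp point.
Start: joints at [16.507, 20.546, 0.682, 0, -70.136, -16.507], TCP at [0.675, -0, 0.249] pointing down, gripper open.
Joint ranges: [-176.03, 176.03], [-82.01, 121.73], [-58.28, 71.71], [-173.87, 95.51], [-174.79, -0.11], [-173.66, 173.66]. Speed limits (degrees/s): [136.94, 136.94, 172.46, 180, 180, 180].

## Interface

Orientations are given as [roll, pitch, yaw] about the fixed x, y, z axes, in that order (R = Rz(yaw) Ry(pitch) Rx(roll)).
In Python, from plant import ctrl gives the robot as it stands. The module is installed in compiled form; this text tells all that it offers.
- The arm moves only by the shell command python3 -m creep 'ROWS'. ROWS is JSON, a list of rows, each an object with "grip": the closure, from 0 (fully open) to 1 (shut); "delta_pos": the shift along the tool's x, y, z scaled (see below), a list of three; "rotation": the turn, a rotation vector about the tool's x, y, z scaled (see below), a list of three. A call has 1 to 5 rows; each row is the pose to reach, as a shift and turn from the pose commanded when the call began, along the tool's axes at that moment; what a row does not reach only later rows make up. The controller multiplies each number of a shift by 10 cm and each number of a turn by pi/2 rad. A row lasts 1/10 s, in which the tool goes at most 50 mm and 8.59 degrees, less where a joint would pass 70% of its speed; a pose out of reach is approached as far as the arm can. A call with a number of a shift or a turn outside -1 to 1 is refused whole. A call with a gripper value outside its range is refused whole. The fingers move at their own pace and stop on an object; the grip force is fixed at half the most. Time passes only in rows, so rows that repeat a pose let the fingers close. It gives the time, the measured TCP pose, the force, the opening and the grip force at its end, in the units of the state.
- ctrl.get_obs(): the state, without advancing time (a new reading comes with each control period).
- ctrl.snapshot(name): name is "scene" or "side" or "wrist"; returns a dict with "color" (384x512x3 uint8, red, green, blue), "intrinsics" (3x3 intrinsics, pixels), "distortion" ([k1, k2, p1, p2, k3] as OpenCV has them; the pictures are not rectified), "R" (3x3) and "t" (3): a world point X has camera coordinates R X + t. Camera axes: x right, y down, z forward; pixel columns grow to the right and rows downward; lengths in m; the calibration is good to about 2 mm. A picture is of the moment at which its call begins. There is no depth.
- ctrl.close_job(): hands the job in; it is judged then, once.
The state is a dict: "clock": time; "joint_pos": joint angles; "qvel": joint speeds; "tau": joint torques, N m; "tool_pos": TCP position; "orientation": TCP orientation; "force": force on the tool from outside, world axes, zero at the start; "moment": the same for the moment, N m; "opening": finger opening in m; "gripper_force": force on a finger pad.
Only numpy, scipy, OpenCV 4.12 (cv2) and the standard library are available. Lean on these libraries where they do the work, as an engineer would, in place of code of your own. Each camera call takes 0.05 s, during which the arm holds its last target. There are 200 camera calls.

## Task

Press the freshly glued plaster blocks: lay all the loose blocks from the bench plywood side down in one row on the press bed and swing the clamp arm over onto them; with the arm down, turn the pressure knob until the sliding pointer lines up with the brass mark, and take your hand off it. Then swing the arm fully back and pack every block plywood side down on the floor of the cardboard tray, next to one another, leaving the pointer at the mark and the other things on the bench undisturbed.

Things in the scene. Friction and masses are not known exactly. Their poses are not given: they have to be found in the camera images.
- press: fixed glue press. Origin on the bench under the bed's centre; x points away from the robot to the hinge, y along the bed, z up. Bed: flat aluminium slab, x -95 to +85 mm, y -160 to +128 mm, top 20 mm above the bench; room for three blocks in a row, length along y. Two bearing posts 100 mm high at x = +120 mm on a 20 mm foot (x to +175 mm).
- bed (a point): centre of the bed's top face, axes as the press. Blocks belong on the bed's long centre line: centres within 25 mm of this point in x and within 110 mm in y, so that the presser bar meets them.
- housing (a point): centre of the top of the grey pressure housing at the bed's +y end, part of the press: 190 mm (x) by 100 mm (y), top 45 mm above the bench, axes as the press. It carries the knob (nearer the robot) and, behind it, a white scale along x.
- clamp_arm (a joint): arm angle about its hinge, rad: 0 = level, resting on the blocks (-0.03 if the bed is empty); grows as the arm is lifted away from the robot to its stop at 2.0, fully back. 300 g, no spring; over centre at about 1.65: beyond it the arm falls back to its stop by itself, before it the arm falls onto the bed (lightly damped). It starts fully back.
- clamp_hinge (a point): point on the hinge axis (parallel to the press's y) amid the bearing posts: x +120 mm, z +85 mm in the press frame. Axes as the press.
- clamp_grip (a point): grip point on the arm's T-handle, a black round bar 18 mm thick and 150 mm long parallel to the press's y, 190 mm from the hinge axis; 45 mm to the +y side of the arm's middle (the arm is 30 mm wide; the bar is free from 15 to 75 mm either side). It may turn between the pads. With the arm level it is 85 mm above the bench, 70 mm in front of the bed's centre.
- presser (a point): centre of the underside of the rubber presser bar, fixed under the arm 120 mm from the hinge; 32 mm wide, 240 mm long in y.
- knob_grip (a point): centre of the round black pressure knob, 42 mm diameter, 36 mm high, on a vertical axis; the point lies on the axis 24 mm above the housing top (the knob top is 12 mm higher). Stiffness about 0.04 N m. It stays where it is left. Clockwise from above moves the pointer to +x of the press (away from the robot), 12 mm per radian.
- pointer_tip (a point): end of the dark steel pointer which slides along the scale on the housing, driven by the knob; travel 70 mm along the press's x. The needle is 3 mm wide. It starts nearer to the knob than the mark.
- mark_tip (a point): tip of the brass mark on the scale, 3 mm wide, facing the pointer; axes as the press. The setting is right when pointer_tip and mark_tip have the same x in the press frame.
- tray: fixed low open cardboard tray, outside 262 mm (x) by 134 mm (y) by 30 mm, walls and floor 4 mm; origin at the centre of its underside, z up. Room for three blocks in a row with their length along x.
- block1: plaster ornament block with two scroll ends on a 6 mm plywood backing, one of up to three. 70 mm long (its y axis), 44 mm wide (x; flat sides, the faces to grip), 40 mm high, about 140 g. Origin at the centre of its underside, z up. The blocks are alike; two or three are there.
- block2: plaster ornament block with two scroll ends on a 6 mm plywood backing, one of up to three. 70 mm long (its y axis), 44 mm wide (x; flat sides, the faces to grip), 40 mm high, about 140 g. Origin at the centre of its underside, z up. The blocks are alike; two or three are there.
- block3: plaster ornament block with two scroll ends on a 6 mm plywood backing, one of up to three. 70 mm long (its y axis), 44 mm wide (x; flat sides, the faces to grip), 40 mm high, about 140 g. Origin at the centre of its underside, z up. The blocks are alike; two or three are there.
- tape: bystander: roll of tape lying flat, 90 mm across, 45 mm high; origin under its centre.
- filler_tub: bystander: white tub, 80 mm across, 100 mm high; origin under its centre.
- brush: bystander: hand brush lying on the bench; origin under its middle.
Things that resemble listed ones, but are neither listed nor needed, are in the scene too. What is shaped like the block3 but blue or purple is not meant.

How it is judged (in metres and radians):
On the way, in this order (a step that is already met when the one before it is completed fails the run):
1. every block lies plywood side down on the press bed (x of block1 in the frame of bed between -0.026 and 0.026 m and y of block1 in the frame of bed between -0.115 and 0.115 m and z of block1 in the frame of bed between -0.006 and 0.008 m and angle between each of block1, block2, block3's own z axis and vertical below 0.15 rad and x of block2 in the frame of bed between -0.026 and 0.026 m and y of block2 in the frame of bed between -0.115 and 0.115 m and z of block2 in the frame of bed between -0.006 and 0.008 m and x of block3 in the frame of bed between -0.026 and 0.026 m and y of block3 in the frame of bed between -0.115 and 0.115 m and z of block3 in the frame of bed between -0.006 and 0.008 m), for 0.2 s.
2. the clamp arm is down on the blocks, which all lie on the bed (all of step 1 and value of joint clamp_arm below 0.06 rad), for 0.3 s.
3. with the arm down, the pointer is within 2.5 mm of the mark and the fingers are off the knob (value of joint clamp_arm below 0.06 rad and x of pointer_tip in the frame of mark_tip between -0.0025 and 0.0025 m and contact force between the fingers and knob below 0.3 N), for 0.5 s.
4. the clamp arm is swung fully back (value of joint clamp_arm above 1.8 rad), for 0.3 s.
At the end, for the whole second after the job is handed in: Every block lies at rest, plywood side down, on the floor of the tray (centre inside its walls, not stacked, tilted less than 0.15 rad); the clamp arm is fully back (above 1.8 rad); the pointer is within 2.5 mm of the mark (x of block1 in the frame of tray between -0.115 and 0.115 m and y of block1 in the frame of tray between -0.052 and 0.052 m and z of block1 in the frame of tray between -0.003 and 0.012 m and angle between each of block1, block2, block3's own z axis and vertical below 0.15 rad and linear speed of each of block1, block2, block3 below 0.02 m/s and x of block2 in the frame of tray between -0.115 and 0.115 m and y of block2 in the frame of tray between -0.052 and 0.052 m and z of block2 in the frame of tray between -0.003 and 0.012 m and x of block3 in the frame of tray between -0.115 and 0.115 m and y of block3 in the frame of tray between -0.052 and 0.052 m and z of block3 in the frame of tray between -0.003 and 0.012 m and value of joint clamp_arm above 1.8 rad and x of pointer_tip in the frame of mark_tip between -0.0025 and 0.0025 m); the robot touches nothing.
It fails at once if a bystander (tape, tub, brush) is moved more than 40 mm (distance of any of tape, filler_tub, brush from where it was at the start of the episode above 0.04 m).
Of block1, block2, block3 only 2 to 3 are there at a start; the rules pass over those that are not, and their reading is None.
At some moment in a run one of block1, block2, block3 may be knocked a few centimetres aside while the robot is not near it.
It also fails if it takes over 210 s, if anything falls off the work surface, if the arm or the gripper's body presses on something with over 40 N, if the wrist force passes 120 N, or if a joint passes its speed limit or range.

## Working session

There is one attempt and no reset: what is moved stays moved. The work goes in short steps, Python scripts to look and compute and a shell command to move; the robot and the scene stay as the last step left them, time stands still between calls to the robot, and variables do not carry over. Pictures are saved under pics/ and viewed, at most 14 in all, crops included, and the job is handed in when it is done.

```bash
mkdir -p pics
cat > h.py <<'E'
import numpy as np, cv2
from plant import ctrl
from scipy.spatial.transform import Rotation as Ro
def snap(n,save=None):
    s=ctrl.snapshot(n)
    if save: cv2.imwrite('pics/'+save,s['color'][:,:,::-1])
    return s
def plane(s,uv,z):
    uv=np.array(uv,float).reshape(-1,1,2)
    K,d=np.array(s['intrinsics']),np.array(s['distortion']);R,t=np.array(s['R']),np.array(s['t'])
    n=cv2.undistortPoints(uv,K,d).reshape(-1,2)
    r=np.c_[n,np.ones(len(n))]@R; c=-R.T@t
    return c+r*((z-c[2])/r[:,2])[:,None]
def proj(s,X):
    R,t=np.array(s['R']),np.array(s['t'])
    return cv2.projectPoints(np.array(X,float).reshape(-1,3),cv2.Rodrigues(R)[0],t,np.array(s['intrinsics']),np.array(s['distortion']))[0].reshape(-1,2)
def tri(s1,p1,s2,p2):
    A=[]
    for s,p in((s1,p1),(s2,p2)):
        R,t=np.array(s['R']),np.array(s['t']);n=cv2.undistortPoints(np.array(p,float).reshape(1,1,2),np.array(s['intrinsics']),np.array(s['distortion'])).ravel()
        P=np.c_[R,t]; A+= [n[0]*P[2]-P[0], n[1]*P[2]-P[1]]
    A=np.array(A);return np.linalg.lstsq(A[:,:3],-A[:,3],rcond=None)[0]
def go(pos,yaw=None):
    """shift (units of 10cm, tool axes) & turn about tool z (units pi/2) from measured pose"""
    o=ctrl.get_obs();R=Ro.from_euler('xyz',o['orientation'],degrees=True)
    d=R.inv().apply(np.array(pos)-o['tool_pos'])/.1
    print('t',o['clock'],'shift',d.round(3),end=' ')
    if yaw is not None:
        # desired: down with tool y axis along world angle yaw(deg)+-180
        best=None
        for k in (0,180):
            a=np.radians(yaw+k);y=np.array([np.cos(a),np.sin(a),0]);z=np.array([0,0,-1.]);x=np.cross(y,z)
            v=(R.inv()*Ro.from_matrix(np.c_[x,y,z])).as_rotvec()
            if best is None or np.linalg.norm(v)<np.linalg.norm(best): best=v
        print('turn',(best/(np.pi/2)).round(3),end=' ')
    print()
E
python3 - <<'E'
from h import *
a=snap('scene','s0.png');b=snap('side','d0.png');c=snap('wrist','w0.png')
o=ctrl.get_obs();print(o);print(ctrl.finger_overhang)
for s in(a,b,c):print(np.round(-np.array(s['R']).T@s['t'],3))
cv2.imwrite('pics/all0.png',cv2.resize(np.vstack([a['color'],b['color']])[:,:,::-1],None,fx=.78,fy=.78))
E
```

```text
{'clock': 0.15, 'joint_pos': array([ 1.65051427e+01,  2.05840056e+01,  6.48096061e-01, -1.24690027e-02,
       -7.01347585e+01, -1.65082829e+01]), 'qvel': array([-0.03210037, -0.13718804, -0.00094354, -0.01605225, -0.01301506,
        0.11884918]), 'tau': array([ 1.39394037e-04, -5.83274567e+01,  2.93289685e+01,  7.00122759e+00,
        8.75052094e-03, -9.76538854e-05]), 'tool_pos': array([ 6.74690879e-01, -4.84942738e-05,  2.47839387e-01]), 'orientation': array([ 1.79928914e+02, -8.84210924e-03, -9.00073790e+01]), 'force': array([-0.08503361, -0.23277771, -0.05324219]), 'moment': array([0.02613984, 0.01192547, 0.01696551]), 'gripper_force': 0.0, 'opening': 0.0873288826667293}
0.022
[ 1.257 -0.153  0.681]
[ 0.151 -1.14   1.086]
[ 0.674 -0.08   0.384]
```

View pics/s0.png

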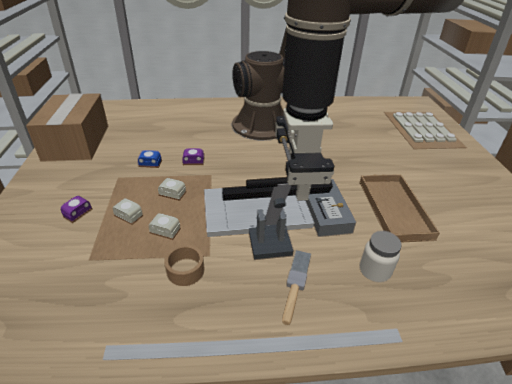

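View pics/d0.png

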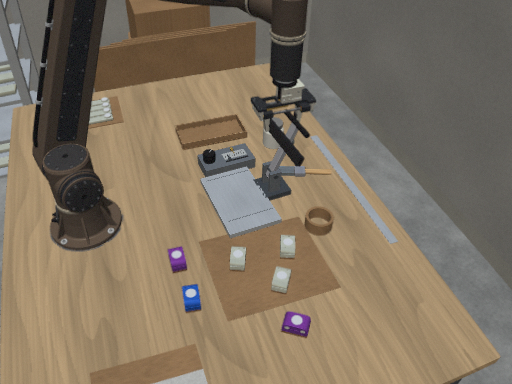

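The scene view shows three whitish blocks on the brown mat at (172,188), (127,210) and (165,225). In the side view they are at (238,258), (288,245) and (281,279). The lookalikes are blue (150,158) and purple (193,156), (76,208), plus the small white pieces on the board at (425,125), which I'm leaving alone. The press is at (265,205) and the tray at (396,207). Next I'll check the choice in a close crop.

Run:
```python
import cv2,numpy as np
a=cv2.imread('pics/s0.png');b=cv2.imread('pics/d0.png')
A=cv2.resize(a[170:250,100:226],None,fx=3.17,fy=3.17,interpolation=3)
A2=cv2.resize(a[170:262,195:360],None,fx=2.42,fy=2.42,interpolation=3)
B=cv2.resize(b[225:300,200:320],None,fx=3.33,fy=3.33,interpolation=3)
B2=cv2.resize(b[110:235,170:320],None,fx=2.66,fy=2.66,interpolation=3)
def pad(x):
    o=np.zeros((300,400,3),np.uint8);x=x[:300,:400];o[:x.shape[0],:x.shape[1]]=x;return o
cv2.imwrite('pics/c1.png',np.vstack([np.hstack([pad(A),pad(A2)]),np.hstack([pad(B),pad(B2)])]))
```

```text
(no output)
```

View pics/c1.png

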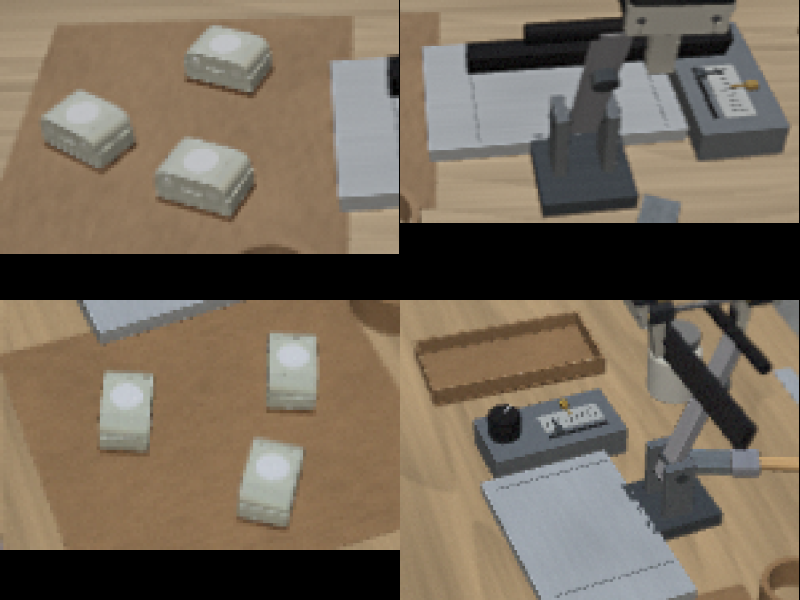

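Run:
```python
import cv2,numpy as np
exec(open('h.py').read())
s=snap('scene');d=snap('side')
for n,s_ in(('scene',s),('side',d)):
    im=s_['color'];h=cv2.cvtColor(im,cv2.COLOR_RGB2HSV)
    m=((h[...,1]<60)&(h[...,2]>125)).astype(np.uint8)
    k,l,st,c=cv2.connectedComponentsWithStats(m)
    for i in range(1,k):
        if 40<st[i,4]<900: print(n,c[i].round(1),st[i],im[l==i].mean(0).round(), plane(s_,c[i],.03)[0].round(3))
```

```text
scene [16.1  8.3] [  0   0  40  20 240] [146. 149. 153.] [-2.332 -2.046  0.03 ]
scene [186.6   0.7] [177   0  21   3  46] [139. 138. 125.] [-2.427 -0.468  0.03 ]
scene [263.4   1.1] [253   0  22   4  42] [142. 142. 129.] [-2.405  0.26   0.03 ]
scene [483.9   6.9] [464   0  39  16 170] [155. 157. 149.] [-2.534  2.646  0.03 ]
scene [493.9   3.3] [480   0  25   9  83] [154. 156. 147.] [-2.804  2.958  0.03 ]
scene [478.6  14.5] [458   5  41  20 182] [145. 149. 153.] [-2.116  2.308  0.03 ]
scene [344.7  53.5] [304  15  55  82 845] [145. 146. 145.] [-0.815  0.579  0.03 ]
scene [504.2  66.9] [494  55  18  23 305] [151. 154. 158.] [-0.643  1.523  0.03 ]
scene [416.2  87.5] [401  75  29  23 267] [144. 145. 144.] [-0.307  0.791  0.03 ]
scene [501.6  88.3] [491  80  21  19 157] [160. 163. 155.] [-0.315  1.271  0.03 ]
scene [498.2  99.4] [486  88  26  22 262] [159. 162. 157.] [-0.179  1.156  0.03 ]
scene [  4.5 114.9] [  0  97  14  30 262] [152. 155. 159.] [-0.092 -1.056  0.03 ]
scene [492.5 112. ] [477 100  35  19 320] [153. 157. 159.] [-0.045  1.033  0.03 ]
scene [308.1 120.9] [283 108  51  18
[... 3181 characters left out ...]
 22  21 204] [126. 128. 127.] [ 0.984 -0.492  0.03 ]
side [237.3 257.4] [230 246  16  24 335] [167. 172. 163.] [ 0.418 -0.321  0.03 ]
side [176.1 253.9] [172 250  10   8  59] [190. 189. 203.] [ 0.251 -0.251  0.03 ]
side [280.6 278.8] [271 266  20  27 382] [167. 171. 162.] [ 0.509 -0.433  0.03 ]
side [481.3 275.2] [473 267  17  16 103] [126. 128. 126.] [ 1.072 -0.624  0.03 ]
side [190.4 292.6] [186 289  10   8  70] [190. 197. 208.] [ 0.257 -0.397  0.03 ]
side [296.3 319.4] [291 315  11  10  87] [190. 190. 203.] [ 0.498 -0.569  0.03 ]
side [500.5 359.1] [484 333  28  51 681] [127. 129. 128.] [ 0.946 -0.865  0.03 ]
side [186.8 378.3] [152 369  56  15 445] [175. 175. 172.] [ 0.186 -0.636  0.03 ]
```

The crop shows all three pale blocks dome up, so plywood down. They sit at about (0.415,-0.317), (0.508,-0.43) and (0.574,-0.32). The knob is at side px (208,156), the brass mark tip at about (233,151) and the pointer on the scale nearer the knob. Next: press pose, tray pose and block yaws.

Run:
```python
from h import *
s=snap('scene');d=snap('side')
def ref(s_,p,w=3):
    g=cv2.cvtColor(s_['color'],cv2.COLOR_RGB2GRAY)
    return cv2.cornerSubPix(g,np.array(p,np.float32).reshape(-1,1,2),(w,w),(-1,-1),(3,30,.01)).reshape(-1,2)
ps=ref(s,[(204.5,189.8),(207.4,232),(313.6,224.5)]);pd=ref(d,[(201.2,180.3),(247,167.5),(280,222),(249,233)])
print(ps,plane(s,ps,.02).round(4));print(pd,plane(d,pd,.02).round(4))
# blocks: yaw via mask minAreaRect in side view at top plane
for n,s_ in(('scene',s),('side',d)):
    h=cv2.cvtColor(s_['color'],cv2.COLOR_RGB2HSV).astype(int)
    m=((h[...,1]<75)&(h[...,2]>95)).astype(np.uint8)
    k,l,st,c=cv2.connectedComponentsWithStats(m)
    for i in range(1,k):
        P=plane(s_,c[i],.025)[0]
        if st[i,4]>250 and st[i,4]<900 and .38<P[0]<.62 and -.5<P[1]<-.25:
            ys,xs=np.where(l==i);w=plane(s_,np.c_[xs,ys],.03)[:,:2]
            r=cv2.minAreaRect((w*1000).astype(np.float32));print(n,st[i],P.round(3),np.round(r[0]),np.round(r[1]),r[2])
# tray: brown dark mask skip; corner guesses
t=ref(s,[(361,179),(399,177),(434,232),(398,237)]);print(t,plane(s,t,.03).round(3))
t=ref(d,[(177,130),(239,117),(246,134),(184,146)]);print(t,plane(d,t,.03).round(3))
```

```text
[[204.01392 188.75856]
 [206.0464  231.765  ]
 [313.67438 223.01018]] [[ 0.4255 -0.216   0.02  ]
 [ 0.605  -0.2059  0.02  ]
 [ 0.5878  0.0814  0.02  ]]
[[199.65997 178.72424]
 [246.1473  166.25897]
 [279.43533 219.0379 ]
 [249.      233.     ]] [[ 0.4066  0.0651  0.02  ]
 [ 0.5838  0.0779  0.02  ]
 [ 0.598  -0.2066  0.02  ]
 [ 0.4856 -0.2321  0.02  ]]
scene [158 178  28  21 421] [ 0.422 -0.313  0.025] [ 427. -310.] [85. 79.] 67.04324340820312
scene [112 198  31  25 504] [ 0.515 -0.425  0.025] [ 519. -423.] [94. 68.] 54.36024856567383
scene [148 213  32  25 545] [ 0.579 -0.318  0.025] [ 582. -315.] [81. 73.] 67.18923950195312
side [280 235  16  23 351] [ 0.576 -0.323  0.025] [ 575. -327.] [89. 46.] 67.87516021728516
side [230 246  16  25 363] [ 0.419 -0.318  0.025] [ 418. -322.] [90. 44.] 70.96426391601562
side [271 266  21  27 406] [ 0.511 -0.431  0.025] [ 509. -433.] [85. 48.] 56.672874450683594
[[360.49335 176.37215]
 [400.222   174.82025]
 [434.      232.     ]
 [395.7287  235.07216]] [[0.4   0.271 0.03 ]
 [0.397 0.404 0.03 ]
 [0.651 0.392 0.03 ]
 [0.655 0.283 0.03 ]]
[[174.71582 131.11629]
 [239.      117.     ]
 [246.68022 136.73518]
 [184.      146.     ]] [[0.384 0.363 0.03 ]
 [0.656 0.376 0.03 ]
 [0.641 0.236 0.03 ]
 [0.396 0.255 0.03 ]]
```

View pics/w0.png

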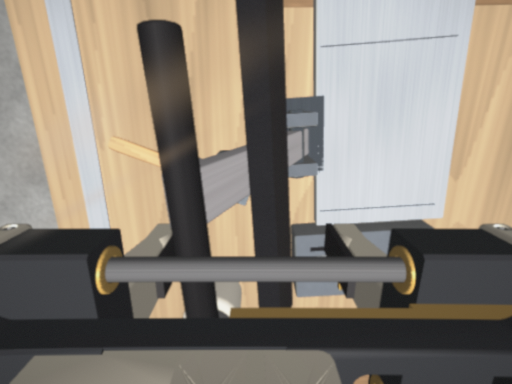

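Run:
```python
from h import *
s=snap('scene')
y=np.radians(3.4);R=np.array([[np.cos(y),-np.sin(y)],[np.sin(y),np.cos(y)]])
c=snap('wrist')
for th in(1.9,2.0):
    for yy in(-.075,.045,.075):
        p=R@[.12-.19*np.cos(th),yy]+[.509,-.053];X=[*p,.085+.19*np.sin(th)];print(th,np.round(X,3),proj(s,X).round(),proj(c,X).round())
for xx,yy in((-.095,.128),(.085,.128),(-.095,-.16)): print(proj(c,[*(R@[xx,yy]+[.509,-.053]),.02]).round())
```

```text
1.9 [ 0.695 -0.117  0.265] [[243. 175.]] [[200.   3.]]
1.9 [0.687 0.003 0.265] [[302. 172.]] [[228. 278.]]
1.9 [0.686 0.033 0.265] [[316. 171.]] [[233. 327.]]
2.0 [ 0.712 -0.116  0.258] [[244. 184.]] [[160.  13.]]
2.0 [0.705 0.004 0.258] [[304. 180.]] [[196. 272.]]
2.0 [0.703 0.034 0.258] [[318. 179.]] [[203. 319.]]
[[444. 217.]]
[[316. 223.]]
[[482. -25.]]
```

The wrist view shows both arm bars (handle at px (180,150), presser at (265,150)) hanging between the open fingers. The press model also reprojects onto the bed corners. So I'll lift straight up first and then move over to look at the blocks.

```bash
python3 -m creep '[{"grip":0,"delta_pos":[0,0,-0.4],"rotation":[0,0,0]},{"grip":0,"delta_pos":[0,0,-0.9],"rotation":[0,0,0]},{"grip":0,"delta_pos":[0,0,-0.9],"rotation":[0,0,0]}]' | head -c 400
for i in 1 2 3; do python3 -m creep '[{"grip":0,"delta_pos":[0.4,0.28,0],"rotation":[0,0,0]},{"grip":0,"delta_pos":[0.87,0.58,0],"rotation":[0,0,0]},{"grip":0,"delta_pos":[0.87,0.58,0],"rotation":[0,0,0]}]'>/dev/null; done
python3 -m creep '[{"grip":0,"delta_pos":[0,0,0],"rotation":[0,0,0]},{"grip":0,"delta_pos":[0,0,0],"rotation":[0,0,0]},{"grip":0,"delta_pos":[0,0,0],"rotation":[0,0,0]}]'
python3 - <<'E'
from h import *
c=snap('wrist','w1.png');print(ctrl.get_obs()['tool_pos'],ctrl.get_obs()['orientation'])
E
```

```text
clock: 0.75
tool_pos: [0.6776, -0.0004, 0.3469]
orientation: [-179.3, 0.0, -90.0]
force: [0.5, -0.1, 0.9]
opening: 0.088
gripper_force: 0.0
clock: 1.95
tool_pos: [0.5018, -0.2601, 0.3384]
orientation: [180.0, 0.0, -89.9]
force: [0.2, 0.6, -0.3]
opening: 0.0875
gripper_force: 0.0
[ 0.50176195 -0.26005327  0.33834103] [ 1.79987077e+02  4.53955111e-03 -8.99156445e+01]
```

View pics/w1.png

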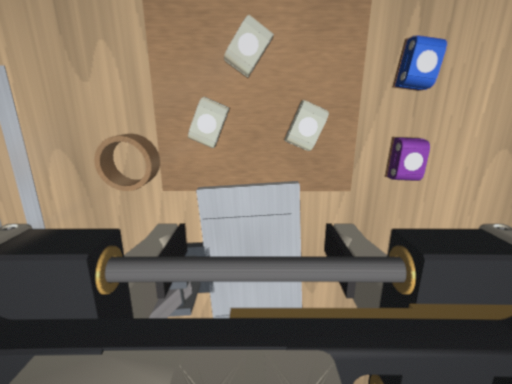

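The wrist view shows the three pale blocks at (207,122), (308,126) and (248,45), all dome up, with the tape at (127,162) and the blue and purple lookalikes to the right. Now their exact poses.

```bash
cat >> h.py <<'E'
def blocks(s_,box=(.3,.75,-.56,-.2),z=.034,save=None):
    h=cv2.cvtColor(s_['color'],cv2.COLOR_RGB2HSV).astype(int)
    m=((h[...,0]>25)&(h[...,0]<75)&(h[...,1]<60)&(h[...,1]>6)&(h[...,2]>115)).astype(np.uint8)
    m=cv2.morphologyEx(m,cv2.MORPH_CLOSE,np.ones((9,9)))
    k,l,st,c=cv2.connectedComponentsWithStats(m);out=[]
    for i in range(1,k):
        P=plane(s_,c[i],z)[0]
        if st[i,4]>350 and box[0]<P[0]<box[1] and box[2]<P[1]<box[3]:
            ys,xs=np.where(l==i);w=plane(s_,np.c_[xs,ys],z)[:,:2]*1000
            r=cv2.minAreaRect(w.astype(np.float32));a=r[2] if r[1][0]<r[1][1] else r[2]-90
            out.append((r[0][0]/1000,r[0][1]/1000,a));print('px',c[i].round(),'ctr',np.round(r[0]),'size',np.round(r[1]),'grip-yaw',round(a,1))
    return out
PY=np.radians(3.4);PR=np.array([[np.cos(PY),-np.sin(PY)],[np.sin(PY),np.cos(PY)]])
def press(x,y,z): return np.r_[PR@[x,y]+[.509,-.053],z]
E
python3 - <<'E'
from h import *
c=snap('wrist');im=c['color']
print(im[100,207],im[126,320],im[45,232],im[60,200],im[220,250])
b=blocks(c)
for x,y,a in b: go([x,y,.2],a)
d=snap('side');s=snap('scene')
for n,p in(('side',d),): print(plane(p,[(238,258),(288,245),(281,279)],.034).round(3))
E
```

```text
[183 181 163] [197 201 188] [190 191 178] [153 123  94] [176 182 187]
px [249.  44.] ctr [ 513. -425.] size [65. 44.] grip-yaw -34.5
px [208. 121.] ctr [ 576. -318.] size [65. 44.] grip-yaw -23.3
px [307. 125.] ctr [ 421. -313.] size [65. 46.] grip-yaw -23.7
t 2.05 shift [ 1.65  -0.107  1.383] turn [ 0.    -0.     0.384] 
t 2.05 shift [ 0.58  -0.741  1.383] turn [0.   0.   0.26] 
t 2.05 shift [0.524 0.812 1.384] turn [0.    0.    0.264] 
[[ 0.418 -0.326  0.034]
 [ 0.576 -0.327  0.034]
 [ 0.508 -0.437  0.034]]
```

```bash
python3 -m creep '[{"grip":0,"delta_pos":[0.3,-0.37,0.3],"rotation":[0,0,0.09]},{"grip":0,"delta_pos":[0.58,-0.74,0.7],"rotation":[0,0,0.18]},{"grip":0,"delta_pos":[0.58,-0.74,1],"rotation":[0,0,0.26]},{"grip":0,"delta_pos":[0.58,-0.74,1],"rotation":[0,0,0.26]},{"grip":0,"delta_pos":[0.58,-0.74,1],"rotation":[0,0,0.26]}]'
python3 -m creep '[{"grip":0,"delta_pos":[0,0,0.5],"rotation":[0,0,0]},{"grip":0,"delta_pos":[0,0,1],"rotation":[0,0,0]},{"grip":0,"delta_pos":[0,0,1],"rotation":[0,0,0]},{"grip":0,"delta_pos":[0,0,1],"rotation":[0,0,0]}]'
python3 - <<'E'
from h import *
go([.576,-.319,.028],-23.4)
E
```

```text
clock: 2.65
tool_pos: [0.5749, -0.3189, 0.2378]
orientation: [179.9, -0.1, -113.3]
force: [0.1, -0.2, 0.9]
opening: 0.0878
gripper_force: 0.0
clock: 3.05
tool_pos: [0.5759, -0.3192, 0.1414]
orientation: [-179.9, -0.0, -113.3]
force: [1.5, -0.4, 1.5]
opening: 0.0877
gripper_force: 0.0
t 3.05 shift [-0.003  0.002  1.134] turn [-0.001 -0.001  0.002]
```

```bash
python3 -m creep '[{"grip":0,"delta_pos":[0,0,0.4],"rotation":[0,0,0]},{"grip":0,"delta_pos":[0,0,0.8],"rotation":[0,0,0]},{"grip":0,"delta_pos":[0,0,1],"rotation":[0,0,0]},{"grip":0,"delta_pos":[0,0,1],"rotation":[0,0,0]}]' >/dev/null
python3 -m creep '[{"grip":0,"delta_pos":[0,0,0.13],"rotation":[0,0,0]},{"grip":1,"delta_pos":[0,0,0.13],"rotation":[0,0,0]},{"grip":1,"delta_pos":[0,0,0.13],"rotation":[0,0,0]},{"grip":1,"delta_pos":[0,0,0.13],"rotation":[0,0,0]},{"grip":1,"delta_pos":[0,0,0.13],"rotation":[0,0,0]}]'
python3 -m creep '[{"grip":1,"delta_pos":[0,0,0],"rotation":[0,0,0]},{"grip":1,"delta_pos":[0,0,0],"rotation":[0,0,0]},{"grip":1,"delta_pos":[0,0,-0.5],"rotation":[0,0,0]},{"grip":1,"delta_pos":[0,0,-1],"rotation":[0,0,0]},{"grip":1,"delta_pos":[0,0,-1],"rotation":[0,0,0]}]'
python3 - <<'E'
from h import *
go(press(-.006,.078,.13),3.4)
E
```

```text
clock: 3.95
tool_pos: [0.5755, -0.3192, 0.0265]
orientation: [-179.9, 0.0, -113.4]
force: [0.2, 0.5, -0.1]
opening: 0.0608
gripper_force: 0.0
clock: 4.45
tool_pos: [0.579, -0.3207, 0.1332]
orientation: [-179.3, 0.0, -113.3]
force: [1.1, -0.6, -1.1]
opening: 0.044
gripper_force: 30.0
t 4.45 shift [-2.851  2.107  0.008] turn [-0.007 -0.002 -0.297]
```

```bash
for i in 1 2 3; do python3 -m creep '[{"grip":1,"delta_pos":[-0.25,0.18,0],"rotation":[0,0,0]},{"grip":1,"delta_pos":[-0.55,0.4,0],"rotation":[0,0,0]},{"grip":1,"delta_pos":[-0.85,0.62,0],"rotation":[0,0,0]},{"grip":1,"delta_pos":[-0.95,0.7,0],"rotation":[0,0,0]}]' >/dev/null; done
python3 -m creep '[{"grip":1,"delta_pos":[0,0,0],"rotation":[0,0,-0.08]},{"grip":1,"delta_pos":[0,0,0],"rotation":[0,0,-0.16]},{"grip":1,"delta_pos":[0,0,0],"rotation":[0,0,-0.24]},{"grip":1,"delta_pos":[0,0,0],"rotation":[0,0,-0.297]},{"grip":1,"delta_pos":[0,0,0],"rotation":[0,0,-0.297]}]'
python3 - <<'E'
from h import *
go(press(-.006,.078,.05),3.4)
E
```

```text
clock: 6.15
tool_pos: [0.4956, 0.0256, 0.1254]
orientation: [180.0, -0.0, -86.6]
force: [0.5, -0.2, -2.5]
opening: 0.0441
gripper_force: 30.0
t 6.15 shift [ 0.012 -0.027  0.754] turn [ 0. -0. -0.]
```

```bash
python3 -m creep '[{"grip":1,"delta_pos":[0.01,-0.03,0.3],"rotation":[0,0,0]},{"grip":1,"delta_pos":[0.01,-0.03,0.6],"rotation":[0,0,0]},{"grip":1,"delta_pos":[0.01,-0.03,0.72],"rotation":[0,0,0]},{"grip":1,"delta_pos":[0.01,-0.03,0.79],"rotation":[0,0,0]},{"grip":1,"delta_pos":[0.01,-0.03,0.79],"rotation":[0,0,0]}]'
python3 -m creep '[{"grip":0.25,"delta_pos":[0,0,0],"rotation":[0,0,0]},{"grip":0.25,"delta_pos":[0,0,0],"rotation":[0,0,0]},{"grip":0.25,"delta_pos":[0,0,0],"rotation":[0,0,0]},{"grip":0.25,"delta_pos":[0,0,-0.3],"rotation":[0,0,0]},{"grip":0.25,"delta_pos":[0,0,-0.9],"rotation":[0,0,0]}]'
python3 -m creep '[{"grip":0,"delta_pos":[0.2,0,-0.4],"rotation":[0,0,0]},{"grip":0,"delta_pos":[0.6,0,-0.7],"rotation":[0,0,0]},{"grip":0,"delta_pos":[1,0,-1],"rotation":[0,0,0]},{"grip":0,"delta_pos":[1,0,-1],"rotation":[0,0,0]},{"grip":0,"delta_pos":[1,0,-1],"rotation":[0,0,0]}]'
python3 - <<'E'
from h import *
d=snap('wrist','w2.png');b=blocks(d);
e=snap('side');print(plane(e,proj(e,press(0,.078,.06)),.06))
print('bed');blocks(d,(.45,.56,-.2,.1),.054)
for x,y,a in b: go([x,y,.13],a)
E
```

```text
clock: 6.65
tool_pos: [0.4985, 0.0247, 0.0463]
orientation: [179.9, -0.0, -86.8]
force: [0.1, 0.3, -2.0]
opening: 0.0438
gripper_force: 30.0
clock: 7.15
tool_pos: [0.4965, 0.0244, 0.1251]
orientation: [179.7, -0.1, -86.7]
force: [2.7, 1.0, -0.3]
opening: 0.0654
gripper_force: 0.0
clock: 7.65
tool_pos: [0.5044, -0.0755, 0.2274]
orientation: [-179.9, 0.0, -86.8]
force: [-0.1, 0.4, -0.9]
opening: 0.0877
gripper_force: 0.0
[[0.5043741  0.02486271 0.06      ]]
bed
px [256. 241.] ctr [499.   5.] size [43. 42.] grip-yaw -86.7
```

View pics/w2.png

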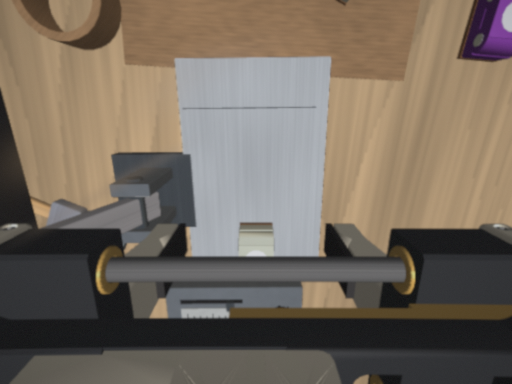

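The wrist view shows the first block sitting square on the bed at px (256,240). Next I'll go back toward the mat to measure the other two again.

```bash
for i in 1 2; do python3 -m creep '[{"grip":0,"delta_pos":[0.4,0,-0.2],"rotation":[0,0,0]},{"grip":0,"delta_pos":[0.85,0,-0.4],"rotation":[0,0,0]},{"grip":0,"delta_pos":[0.85,0,-0.4],"rotation":[0,0,0]}]' >/dev/null; done
python3 -m creep '[{"grip":0,"delta_pos":[0,0,0],"rotation":[0,0,0]},{"grip":0,"delta_pos":[0,0,0],"rotation":[0,0,0]}]'
python3 - <<'E'
from h import *
d=snap('wrist');b=blocks(d)
for x,y,a in b: go([x,y,.13],a)
E
```

```text
clock: 8.55
tool_pos: [0.5139, -0.2431, 0.3051]
orientation: [179.9, 0.1, -86.6]
force: [0.3, 0.8, -0.1]
opening: 0.0878
gripper_force: 0.0
px [265.  25.] ctr [ 512. -428.] size [66. 46.] grip-yaw -34.2
px [322. 119.] ctr [ 420. -312.] size [65. 46.] grip-yaw -23.3
t 8.6 shift [1.843 0.126 1.752] turn [0.001 0.    0.417] 
t 8.6 shift [0.636 0.972 1.755] turn [0.001 0.    0.297]
```

```bash
python3 -m creep '[{"grip":0,"delta_pos":[0.25,0.35,0.3],"rotation":[0,0,0.08]},{"grip":0,"delta_pos":[0.5,0.7,0.6],"rotation":[0,0,0.17]},{"grip":0,"delta_pos":[0.64,0.97,0.9],"rotation":[0,0,0.25]},{"grip":0,"delta_pos":[0.64,0.97,0.9],"rotation":[0,0,0.297]},{"grip":0,"delta_pos":[0.64,0.97,0.9],"rotation":[0,0,0.297]}]'
python3 -m creep '[{"grip":0,"delta_pos":[0,0,0.4],"rotation":[0,0,0]},{"grip":0,"delta_pos":[0,0,0.85],"rotation":[0,0,0]},{"grip":0,"delta_pos":[0,0,0.85],"rotation":[0,0,0]}]' >/dev/null
python3 - <<'E'
from h import *
go([.42,-.314,.0275],-23.3)
E
```

```text
clock: 9.1
tool_pos: [0.42, -0.3132, 0.2156]
orientation: [179.9, -0.0, -113.4]
force: [0.4, -0.1, -0.1]
opening: 0.0877
gripper_force: 0.0
t 9.4 shift [ 0.017 -0.029  0.997] turn [0.005 0.    0.001]
```

```bash
python3 -m creep '[{"grip":0,"delta_pos":[0,0,0.4],"rotation":[0,0,0]},{"grip":0,"delta_pos":[0,0,0.8],"rotation":[0,0,0]},{"grip":0,"delta_pos":[0,0,1],"rotation":[0,0,0]},{"grip":0,"delta_pos":[0,0,1],"rotation":[0,0,0]}]'
python3 -m creep '[{"grip":1,"delta_pos":[0,0,0],"rotation":[0,0,0]},{"grip":1,"delta_pos":[0,0,0],"rotation":[0,0,0]},{"grip":1,"delta_pos":[0,0,0],"rotation":[0,0,0]},{"grip":1,"delta_pos":[0,0,0],"rotation":[0,0,0]},{"grip":1,"delta_pos":[0,0,0],"rotation":[0,0,0]}]'
python3 -m creep '[{"grip":1,"delta_pos":[0,0,0],"rotation":[0,0,0]},{"grip":1,"delta_pos":[0,0,0],"rotation":[0,0,0]},{"grip":1,"delta_pos":[0,0,-0.4],"rotation":[0,0,0]},{"grip":1,"delta_pos":[0,0,-1],"rotation":[0,0,0]},{"grip":1,"delta_pos":[0,0,-1],"rotation":[0,0,0]}]'
python3 - <<'E'
from h import *
go(press(-.006,0,.13),3.4)
E
```

```text
clock: 9.8
tool_pos: [0.4212, -0.3133, 0.0308]
orientation: [179.8, -0.0, -113.2]
force: [-0.7, 0.8, 0.9]
opening: 0.0877
gripper_force: 0.0
clock: 10.3
tool_pos: [0.4214, -0.3141, 0.0323]
orientation: [-179.9, 0.0, -113.4]
force: [-0.3, 0.0, 0.5]
opening: 0.0533
gripper_force: 0.0
clock: 10.8
tool_pos: [0.4236, -0.3152, 0.1366]
orientation: [-179.6, -0.0, -113.3]
force: [0.6, -0.1, -1.1]
opening: 0.0438
gripper_force: 30.0
t 10.8 shift [-2.719  0.309  0.063] turn [-0.005 -0.001 -0.297]
```

```bash
for i in 1 2 3; do python3 -m creep '[{"grip":1,"delta_pos":[-0.25,0.03,0],"rotation":[0,0,0]},{"grip":1,"delta_pos":[-0.55,0.06,0],"rotation":[0,0,0]},{"grip":1,"delta_pos":[-0.82,0.09,0],"rotation":[0,0,0]},{"grip":1,"delta_pos":[-0.906,0.103,0],"rotation":[0,0,0]}]' >/dev/null; done
python3 -m creep '[{"grip":1,"delta_pos":[0,0,0],"rotation":[0,0,-0.08]},{"grip":1,"delta_pos":[0,0,0],"rotation":[0,0,-0.16]},{"grip":1,"delta_pos":[0,0,0],"rotation":[0,0,-0.24]},{"grip":1,"delta_pos":[0,0,0],"rotation":[0,0,-0.297]},{"grip":1,"delta_pos":[0,0,0],"rotation":[0,0,-0.297]}]'
python3 - <<'E'
from h import *
go(press(-.006,0,.0515),3.4)
E
```

```text
clock: 12.5
tool_pos: [0.5003, -0.053, 0.1313]
orientation: [180.0, -0.0, -86.6]
force: [-0.1, 0.5, -0.8]
opening: 0.0437
gripper_force: 30.0
t 12.5 shift [ 0.005 -0.028  0.798] turn [ 0. -0. -0.]
```

```bash
python3 -m creep '[{"grip":1,"delta_pos":[0,-0.03,0.3],"rotation":[0,0,0]},{"grip":1,"delta_pos":[0,-0.03,0.6],"rotation":[0,0,0]},{"grip":1,"delta_pos":[0,-0.03,0.72],"rotation":[0,0,0]},{"grip":1,"delta_pos":[0,-0.03,0.8],"rotation":[0,0,0]},{"grip":1,"delta_pos":[0,-0.03,0.8],"rotation":[0,0,0]}]'
python3 -m creep '[{"grip":0.25,"delta_pos":[0,0,0],"rotation":[0,0,0]},{"grip":0.25,"delta_pos":[0,0,0],"rotation":[0,0,0]},{"grip":0.25,"delta_pos":[0,0,0],"rotation":[0,0,0]},{"grip":0.25,"delta_pos":[0,0,-0.3],"rotation":[0,0,0]},{"grip":0.25,"delta_pos":[0,0,-0.9],"rotation":[0,0,0]}]'
python3 -m creep '[{"grip":0,"delta_pos":[0.2,0,-0.4],"rotation":[0,0,0]},{"grip":0,"delta_pos":[0.6,0,-0.7],"rotation":[0,0,0]},{"grip":0,"delta_pos":[1,0,-1],"rotation":[0,0,0]},{"grip":0,"delta_pos":[1,0,-1],"rotation":[0,0,0]}]'
python3 -m creep '[{"grip":0,"delta_pos":[0.4,0,-0.4],"rotation":[0,0,0]},{"grip":0,"delta_pos":[0.9,0,-0.6],"rotation":[0,0,0]},{"grip":0,"delta_pos":[0.9,0,-0.6],"rotation":[0,0,0]},{"grip":0,"delta_pos":[0.9,0,-0.6],"rotation":[0,0,0]}]'
python3 - <<'E'
from h import *
d=snap('wrist','w3.png');b=blocks(d)
for x,y,a in b: go([x,y,.13],a)
E
```

```text
clock: 13.0
tool_pos: [0.5036, -0.0524, 0.0515]
orientation: [179.9, -0.0, -86.7]
force: [0.9, -0.0, -0.0]
opening: 0.0437
gripper_force: 30.0
clock: 13.5
tool_pos: [0.5016, -0.0524, 0.1301]
orientation: [179.6, -0.1, -86.7]
force: [1.4, 0.4, -1.2]
opening: 0.0654
gripper_force: 0.0
clock: 13.9
tool_pos: [0.5116, -0.1554, 0.2366]
orientation: [-179.5, -0.1, -86.8]
force: [0.1, 0.4, -0.6]
opening: 0.0869
gripper_force: 0.0
clock: 14.3
tool_pos: [0.5146, -0.243, 0.2919]
orientation: [-179.9, -0.0, -86.8]
force: [-0.5, 0.7, -0.0]
opening: 0.0876
gripper_force: 0.0
px [265.  25.] ctr [ 513. -426.] size [70. 47.] grip-yaw -34.1
t 14.35 shift [1.842 0.116 1.609] turn [0.    0.    0.414]
```

```bash
python3 -m creep '[{"grip":0,"delta_pos":[0.4,0.03,0.3],"rotation":[0,0,0]},{"grip":0,"delta_pos":[0.85,0.06,0.6],"rotation":[0,0,0]},{"grip":0,"delta_pos":[0.93,0.06,0.8],"rotation":[0,0,0]},{"grip":0,"delta_pos":[0.93,0.06,0.8],"rotation":[0,0,0]}]' >/dev/null
python3 -m creep '[{"grip":0,"delta_pos":[0.3,0.02,0.3],"rotation":[0,0,0.08]},{"grip":0,"delta_pos":[0.6,0.04,0.6],"rotation":[0,0,0.17]},{"grip":0,"delta_pos":[0.93,0.06,0.8],"rotation":[0,0,0.25]},{"grip":0,"delta_pos":[0.93,0.06,0.8],"rotation":[0,0,0.34]},{"grip":0,"delta_pos":[0.93,0.06,0.8],"rotation":[0,0,0.414]}]'
python3 - <<'E'
from h import *
go([.512,-.429,.0275],-34.2)
E
```

```text
clock: 15.25
tool_pos: [0.5135, -0.4272, 0.1308]
orientation: [179.9, -0.0, -124.3]
force: [-1.5, -0.2, 0.6]
opening: 0.0875
gripper_force: 0.0
t 15.25 shift [0.023 0.    1.033] turn [ 0.001 -0.    -0.001]
```

```bash
python3 -m creep '[{"grip":0,"delta_pos":[0.02,0,0.4],"rotation":[0,0,0]},{"grip":0,"delta_pos":[0.02,0,0.8],"rotation":[0,0,0]},{"grip":0,"delta_pos":[0.02,0,1],"rotation":[0,0,0]},{"grip":0,"delta_pos":[0.02,0,1],"rotation":[0,0,0]}]'
python3 -m creep '[{"grip":1,"delta_pos":[0,0,0],"rotation":[0,0,0]},{"grip":1,"delta_pos":[0,0,0],"rotation":[0,0,0]},{"grip":1,"delta_pos":[0,0,0],"rotation":[0,0,0]},{"grip":1,"delta_pos":[0,0,0],"rotation":[0,0,0]},{"grip":1,"delta_pos":[0,0,0],"rotation":[0,0,0]}]'
python3 -m creep '[{"grip":1,"delta_pos":[0,0,0],"rotation":[0,0,0]},{"grip":1,"delta_pos":[0,0,0],"rotation":[0,0,0]},{"grip":1,"delta_pos":[0,0,-0.4],"rotation":[0,0,0]},{"grip":1,"delta_pos":[0,0,-1],"rotation":[0,0,0]},{"grip":1,"delta_pos":[0,0,-1],"rotation":[0,0,0]}]'
python3 - <<'E'
from h import *
go(press(-.006,-.078,.13),3.4)
E
```

```text
clock: 15.65
tool_pos: [0.5112, -0.4271, 0.0289]
orientation: [179.7, -0.0, -123.9]
force: [-0.3, -0.5, 0.0]
opening: 0.0877
gripper_force: 0.0
clock: 16.15
tool_pos: [0.5127, -0.4299, 0.0324]
orientation: [-179.9, 0.0, -123.9]
force: [-0.3, -0.0, -0.8]
opening: 0.0533
gripper_force: 0.0
clock: 16.65
tool_pos: [0.515, -0.4317, 0.1377]
orientation: [-179.5, -0.0, -123.9]
force: [2.0, 0.5, -1.1]
opening: 0.0441
gripper_force: 30.0
t 16.65 shift [-2.454  1.736  0.062] turn [-0.005 -0.002 -0.414]
```

```bash
for i in 1 2 3; do python3 -m creep '[{"grip":1,"delta_pos":[-0.2,0.14,0],"rotation":[0,0,0]},{"grip":1,"delta_pos":[-0.45,0.32,0],"rotation":[0,0,0]},{"grip":1,"delta_pos":[-0.7,0.5,0],"rotation":[0,0,0]},{"grip":1,"delta_pos":[-0.818,0.579,0],"rotation":[0,0,0]}]' >/dev/null; done
python3 -m creep '[{"grip":1,"delta_pos":[0,0,0],"rotation":[0,0,-0.09]},{"grip":1,"delta_pos":[0,0,0],"rotation":[0,0,-0.18]},{"grip":1,"delta_pos":[0,0,0],"rotation":[0,0,-0.27]},{"grip":1,"delta_pos":[0,0,0],"rotation":[0,0,-0.36]},{"grip":1,"delta_pos":[0,0,0],"rotation":[0,0,-0.414]}]' >/dev/null
python3 -m creep '[{"grip":1,"delta_pos":[0,0,0],"rotation":[0,0,0]},{"grip":1,"delta_pos":[0,0,0],"rotation":[0,0,0]}]'
python3 - <<'E'
from h import *
go(press(-.006,-.078,.0515),3.4)
E
```

```text
clock: 18.55
tool_pos: [0.5054, -0.1296, 0.1315]
orientation: [-180.0, -0.0, -86.8]
force: [-0.4, -1.2, -0.6]
opening: 0.0435
gripper_force: 30.0
t 18.55 shift [ 0.018 -0.021  0.8  ] turn [-0.    -0.    -0.003]
```

```bash
python3 -m creep '[{"grip":1,"delta_pos":[0.02,-0.02,0.3],"rotation":[0,0,0]},{"grip":1,"delta_pos":[0.02,-0.02,0.6],"rotation":[0,0,0]},{"grip":1,"delta_pos":[0.02,-0.02,0.72],"rotation":[0,0,0]},{"grip":1,"delta_pos":[0.02,-0.02,0.8],"rotation":[0,0,0]},{"grip":1,"delta_pos":[0.02,-0.02,0.8],"rotation":[0,0,0]}]'
python3 -m creep '[{"grip":0.25,"delta_pos":[0,0,0],"rotation":[0,0,0]},{"grip":0.25,"delta_pos":[0,0,0],"rotation":[0,0,0]},{"grip":0.25,"delta_pos":[0,0,0],"rotation":[0,0,0]},{"grip":0.25,"delta_pos":[0,0,-0.3],"rotation":[0,0,0]},{"grip":0.25,"delta_pos":[0,0,-0.9],"rotation":[0,0,0]}]'
for i in 1 2; do python3 -m creep '[{"grip":0,"delta_pos":[0,0,-0.45],"rotation":[0,0,0]},{"grip":0,"delta_pos":[0.2,0,-0.9],"rotation":[0,0,0]},{"grip":0,"delta_pos":[0.2,0,-0.9],"rotation":[0,0,0]},{"grip":0,"delta_pos":[0.2,0,-0.9],"rotation":[0,0,0]}]'; done
python3 - <<'E'
from h import *
d=snap('side','d4.png');w=snap('wrist')
im=d['color'][110:250,170:330];b=cv2.resize(im,None,fx=2.8,fy=2.8,interpolation=3)
cv2.imwrite('pics/c4.png',np.hstack([b,w['color'][:b.shape[0],150:500]])[:,:,::-1])
blocks(d,(.4,.6,-.2,.06),.054);print('w');blocks(w,(.4,.6,-.2,.06),.054)
for yy in(-.078,0,.078): print(press(0,yy,0).round(3))
E
```

```text
clock: 19.05
tool_pos: [0.5075, -0.1313, 0.0517]
orientation: [180.0, -0.0, -86.7]
force: [0.3, 0.2, -1.0]
opening: 0.0435
gripper_force: 30.0
clock: 19.55
tool_pos: [0.5052, -0.1311, 0.13]
orientation: [179.6, 0.0, -86.7]
force: [2.0, 0.2, 0.5]
opening: 0.0655
gripper_force: 0.0
clock: 19.95
tool_pos: [0.509, -0.1513, 0.2232]
orientation: [-179.8, 0.0, -86.7]
force: [-1.2, -0.9, -0.4]
opening: 0.0868
gripper_force: 0.0
clock: 20.35
tool_pos: [0.5096, -0.171, 0.3113]
orientation: [-180.0, 0.0, -86.7]
force: [-0.1, -0.3, -0.7]
opening: 0.0875
gripper_force: 0.0Traceback (most recent call last):
  File "<stdin>", line 4, in <module>
    return _nx.concatenate(arrs, 1, dtype=dtype, casting=casting)
           ~~~~~~~~~~~~~~~^^^^^^^^^^^^^^^^^^^^^^^^^^^^^^^^^^^^^^^
ValueError: all the input array dimensions except for the concatenation axis must match exactly, but along dimension 0, the array at index 0 has size 392 and the array at index 1 has size 384
```

```bash
for i in 1 2 3 4; do python3 -m creep '[{"grip":0,"delta_pos":[-0.45,0,0],"rotation":[0,0,0]},{"grip":0,"delta_pos":[-0.9,0,0],"rotation":[0,0,0]},{"grip":0,"delta_pos":[-0.9,0,0],"rotation":[0,0,0]}]'>/dev/null; done
python3 -m creep '[{"grip":0,"delta_pos":[0,0,0],"rotation":[0,0,0]},{"grip":0,"delta_pos":[0,0,0],"rotation":[0,0,0]},{"grip":0,"delta_pos":[0,0,0],"rotation":[0,0,0]}]'
python3 - <<'E'
from h import *
d=snap('side','d4.png');w=snap('wrist','w4.png')
im=d['color'][110:250,170:330];b=cv2.resize(im,(400,350),interpolation=3)
cv2.imwrite('pics/c4.png',np.hstack([b,cv2.resize(w['color'][:350,100:500],(400,350))])[:,:,::-1])
blocks(d,(.4,.6,-.2,.06),.054);print('w');blocks(w,(.4,.6,-.2,.06),.054)
for yy in(-.078,0,.078): print(press(0,yy,0).round(3))
E
```

```text
clock: 21.95
tool_pos: [0.4888, 0.1872, 0.3113]
orientation: [180.0, -0.0, -86.7]
force: [-0.3, 0.2, -0.7]
opening: 0.0876
gripper_force: 0.0
px [237. 191.] ctr [495. -62.] size [ 68. 252.] grip-yaw 3.4
w
px [258.  36.] ctr [496.  23.] size [93. 49.] grip-yaw -6.9
[ 0.514 -0.131  0.   ]
[ 0.509 -0.053  0.   ]
[0.504 0.025 0.   ]
```

View pics/c4.png

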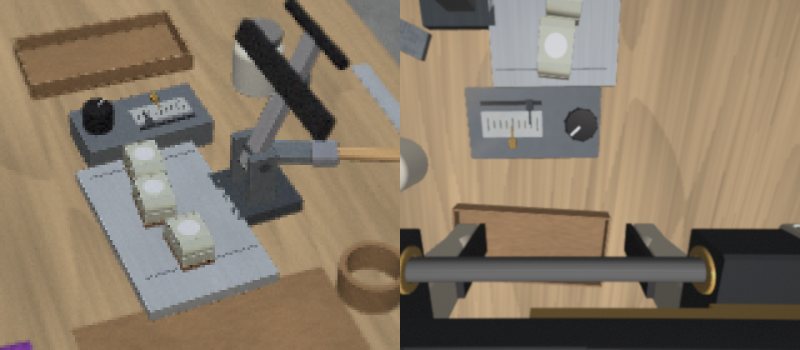

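The crop shows the pointer needle at about w4 px (230,118), the brass mark at (213,138) and the knob at (280,124). The +y block is slightly skewed, and the blocks look unevenly spaced, so one may have been knocked. I'll look from above the bed.

```bash
for i in 1 2; do python3 -m creep '[{"grip":0,"delta_pos":[0.4,0,0],"rotation":[0,0,0]},{"grip":0,"delta_pos":[0.75,0,0],"rotation":[0,0,0]},{"grip":0,"delta_pos":[0.75,0,0],"rotation":[0,0,0]}]'>/dev/null; done
python3 -m creep '[{"grip":0,"delta_pos":[0,0,0],"rotation":[0,0,0]},{"grip":0,"delta_pos":[0,0,0],"rotation":[0,0,0]},{"grip":0,"delta_pos":[0,0,0],"rotation":[0,0,0]}]'>/dev/null
python3 - <<'E'
from h import *
w=snap('wrist','w5.png');w4=cv2.imread('pics/w4.png')
A=cv2.resize(w4[80:170,155:305],(800,480)[:2] and (500,300),interpolation=3)
B=cv2.resize(w['color'][:260,120:400][:,:,::-1],(300,279))
o=np.zeros((300,800,3),np.uint8);o[:,:500]=A;o[:279,500:]=B;cv2.imwrite('pics/c5.png',o)
blocks(w,(.4,.6,-.25,.08),.054)
E
```

```text
px [255.  37.] ctr [ 507. -126.] size [44. 70.] grip-yaw 4.5
px [260. 132.] ctr [492.  -4.] size [139.  48.] grip-yaw -7.0
```

View pics/c5.png

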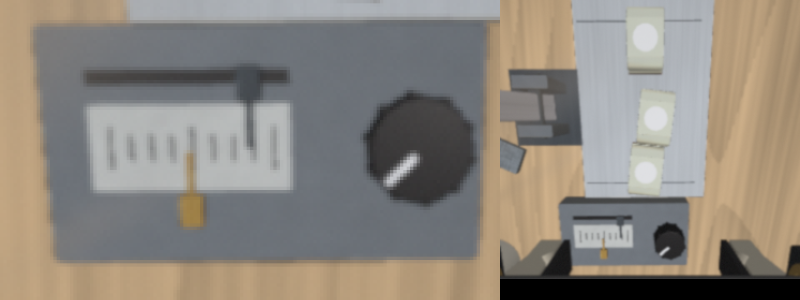

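The view from above shows the middle block knocked toward +y and -x, touching the +y block, with ovals at w5 px (266,110) and (256,160). The pointer tip is at crop (250,150) and the mark tip at (190,155).

```bash
cat >> h.py <<'E'
def inpress(P): return (np.atleast_2d(P)[:,:2]-[.509,-.053])@PR
E
python3 - <<'E'
from h import *
w=snap('wrist');im=w['color'];h=cv2.cvtColor(im,cv2.COLOR_RGB2HSV).astype(int)
m=((h[...,2]>195)&(h[...,1]<16)).astype(np.uint8);k,l,st,c=cv2.connectedComponentsWithStats(m)
for i in range(1,k):
    if st[i,4]>60: print(c[i].round(1),st[i],inpress(plane(w,c[i],.06)).round(4))
P=lambda x,y:(155+x*.3,80+y*.3)
# w4 geometry: camera pose offset = shift of TCP; use rebuilt t
o=ctrl.get_obs()['tool_pos'];print(o)
C=-np.array(w['R']).T@w['t'];w4=dict(w);C4=C+np.array([.4888,.1872,.3113])-o;w4['t']=-np.array(w['R'])@C4
for n,q,z in(('ptr',P(250,150),.05),('mark',P(190,155),.05),('knob',P(420,148),.081)):
    X=plane(w4,q,z);print(n,X.round(4),inpress(X).round(4))
# middle block's yaw: split mask
mm=((h[...,0]>25)&(h[...,0]<75)&(h[...,1]<60)&(h[...,1]>6)&(h[...,2]>115)).astype(np.uint8)
mm=cv2.morphologyEx(mm,cv2.MORPH_CLOSE,np.ones((5,5)));mm[:70]=0
for y in range(76,190,4):
    x=np.where(mm[y,200:320])[0]+200
    if len(x):print(y,x.min(),x.max(),end=' | ')
E
```

```text
[256.3  36.7] [240  17  33  37 992] [[-0.0082 -0.0722]]
[265.1 110.2] [249  97  34  28 589] [[-0.0202  0.0162]]
[234.8 151.4] [232 132   6  37  98] [[0.0222 0.0721]]
[265.5 145.3] [256 141  17  13  75] [[-0.0214  0.0636]]
[255.9 160.6] [240 150  32  23 489] [[-0.0079  0.0854]]
[0.49750044 0.03928177 0.31152409]
ptr [[0.5269 0.1329 0.05  ]] [[0.0289 0.1845]]
mark [[0.5523 0.1365 0.05  ]] [[0.0545 0.1866]]
knob [[0.4579 0.1262 0.081 ]] [[-0.0404  0.1819]]
84 252 270 | 88 251 283 | 92 251 283 | 96 251 282 | 100 250 282 | 104 250 281 | 108 249 281 | 112 249 281 | 116 249 280 | 120 248 280 | 124 248 279 | 128 248 278 | 132 247 278 | 136 243 275 | 140 243 272 | 144 242 272 | 148 242 272 | 152 241 271 | 156 241 271 | 160 241 270 | 164 241 270 | 168 240 270 | 172 240 269 | 176 240 269 | 180 241 268 |
```

Run:
```python
from h import *
print(press(-.02,.014,.052));go(press(-.02,.014,.13),-2.4)
```

```text
[ 0.48820491 -0.04021077  0.052     ]
t 23.05 shift [0.788 0.14  1.815] turn [ 0.    -0.     0.064]
```

```bash
python3 -m creep '[{"grip":0,"delta_pos":[0.3,0.05,0.3],"rotation":[0,0,0]},{"grip":0,"delta_pos":[0.6,0.1,0.7],"rotation":[0,0,0]},{"grip":0,"delta_pos":[0.79,0.14,0.9],"rotation":[0,0,0.06]},{"grip":0,"delta_pos":[0.79,0.14,0.9],"rotation":[0,0,0.064]}]'>/dev/null
python3 -m creep '[{"grip":0,"delta_pos":[0,0,0.4],"rotation":[0,0,0]},{"grip":0,"delta_pos":[0,0,0.8],"rotation":[0,0,0]},{"grip":0,"delta_pos":[0,0,0.8],"rotation":[0,0,0]},{"grip":0,"delta_pos":[0,0,0.8],"rotation":[0,0,0]}]'
python3 - <<'E'
from h import *
go(press(-.02,.014,.052),-2.4)
E
```

```text
clock: 23.85
tool_pos: [0.4888, -0.0406, 0.1426]
orientation: [180.0, -0.1, -92.3]
force: [0.2, -0.3, 1.2]
opening: 0.0879
gripper_force: 0.0
t 23.85 shift [-0.004  0.006  0.906] turn [ 0.    -0.001  0.001]
```

```bash
python3 -m creep '[{"grip":0,"delta_pos":[0,0,0.4],"rotation":[0,0,0]},{"grip":0,"delta_pos":[0,0,0.75],"rotation":[0,0,0]},{"grip":0,"delta_pos":[0,0,0.9],"rotation":[0,0,0]},{"grip":0,"delta_pos":[0,0,0.9],"rotation":[0,0,0]}]'
python3 -m creep '[{"grip":1,"delta_pos":[0,0,0],"rotation":[0,0,0]},{"grip":1,"delta_pos":[0,0,0],"rotation":[0,0,0]},{"grip":1,"delta_pos":[0,0,0],"rotation":[0,0,0]},{"grip":1,"delta_pos":[0,0,0],"rotation":[0,0,0]},{"grip":1,"delta_pos":[0,0,0],"rotation":[0,0,0]}]'
python3 -m creep '[{"grip":1,"delta_pos":[0,0,0],"rotation":[0,0,0]},{"grip":1,"delta_pos":[0,0,0],"rotation":[0,0,0]},{"grip":1,"delta_pos":[0,0,-0.3],"rotation":[0,0,0]},{"grip":1,"delta_pos":[0,0,-0.6],"rotation":[0,0,0]},{"grip":1,"delta_pos":[0,0,-0.6],"rotation":[0,0,0]}]'
python3 - <<'E'
from h import *
go(press(-.006,.003,.0525),3.4)
E
```

```text
clock: 24.25
tool_pos: [0.4888, -0.0406, 0.0519]
orientation: [180.0, -0.0, -92.4]
force: [0.8, 0.1, 1.2]
opening: 0.0879
gripper_force: 0.0
clock: 24.75
tool_pos: [0.4884, -0.041, 0.0521]
orientation: [-179.9, 0.0, -92.4]
force: [0.4, -0.6, -0.1]
opening: 0.0532
gripper_force: 0.0
clock: 25.25
tool_pos: [0.4903, -0.0406, 0.1149]
orientation: [-179.7, 0.1, -92.4]
force: [0.9, 0.1, -0.7]
opening: 0.0444
gripper_force: 30.0
t 25.25 shift [ 0.093 -0.125  0.625] turn [-0.004  0.001 -0.064]
```

```bash
python3 -m creep '[{"grip":1,"delta_pos":[0.09,-0.13,0.0],"rotation":[0,0,-0.064]},{"grip":1,"delta_pos":[0.09,-0.13,0.25],"rotation":[0,0,-0.064]},{"grip":1,"delta_pos":[0.09,-0.13,0.45],"rotation":[0,0,-0.064]},{"grip":1,"delta_pos":[0.09,-0.13,0.6],"rotation":[0,0,-0.064]},{"grip":1,"delta_pos":[0.09,-0.13,0.6],"rotation":[0,0,-0.064]}]'
python3 -m creep '[{"grip":1,"delta_pos":[0,0,0.02],"rotation":[0,0,0]},{"grip":0.25,"delta_pos":[0,0,0.02],"rotation":[0,0,0]},{"grip":0.25,"delta_pos":[0,0,0.02],"rotation":[0,0,0]},{"grip":0.25,"delta_pos":[0,0,0],"rotation":[0,0,0]},{"grip":0.25,"delta_pos":[0,0,-0.8],"rotation":[0,0,0]}]'
for i in 1 2; do python3 -m creep '[{"grip":0,"delta_pos":[0,0,-0.5],"rotation":[0,0,0]},{"grip":0,"delta_pos":[-0.35,0,-0.9],"rotation":[0,0,0]},{"grip":0,"delta_pos":[-0.35,0,-0.9],"rotation":[0,0,0]},{"grip":0,"delta_pos":[-0.35,0,-0.9],"rotation":[0,0,0]}]'; done
python3 - <<'E'
from h import *
w=snap('wrist','w6.png');im=w['color'];h=cv2.cvtColor(im,cv2.COLOR_RGB2HSV).astype(int)
blocks(w,(.4,.6,-.25,.08),.054)
m=((h[...,2]>195)&(h[...,1]<16)).astype(np.uint8);k,l,st,c=cv2.connectedComponentsWithStats(m)
for i in range(1,k):
    if st[i,4]>200: print(c[i].round(1),inpress(plane(w,c[i],.06)).round(4))
go(press(.199,.045,.34),3.4); print(press(.199,.045,.26))
E
```

```text
clock: 25.75
tool_pos: [0.4996, -0.051, 0.0497]
orientation: [179.8, -0.0, -86.7]
force: [-0.2, -0.1, -0.3]
opening: 0.044
gripper_force: 30.0
clock: 26.25
tool_pos: [0.4969, -0.0513, 0.0973]
orientation: [179.4, -0.1, -86.7]
force: [1.6, 0.1, -0.1]
opening: 0.0647
gripper_force: 0.0
clock: 26.65
tool_pos: [0.4992, -0.0147, 0.1933]
orientation: [-179.8, 0.1, -86.6]
force: [-0.3, 0.1, -0.9]
opening: 0.0866
gripper_force: 0.0
clock: 27.05
tool_pos: [0.4965, 0.0197, 0.2814]
orientation: [-180.0, 0.0, -86.6]
force: [-0.3, 0.8, -0.8]
opening: 0.0878
gripper_force: 0.0
px [253.  49.] ctr [ 507. -126.] size [45. 67.] grip-yaw 3.4
px [255. 144.] ctr [498.  -8.] size [ 47. 147.] grip-yaw 1.6
[253.5  46.6] [[-0.007  -0.0748]]
[257.1 117.4] [[-0.0114  0.0051]]
[255.2 178.6] [[-0.009   0.0848]]
t 27.1 shift [ 0.276 -2.077 -0.602] turn [ 0.001 -0.    -0.001] 
[0.70498094 0.00372276 0.26      ]
```

The blocks are now squared up and all inside the limits: bed x about -10 mm, y -75, +5 and +85. Next is the clamp handle.

```bash
python3 -m creep '[{"grip":0.45,"delta_pos":[0,0,-0.4],"rotation":[0,0,0]},{"grip":0.45,"delta_pos":[0,0,-0.7],"rotation":[0,0,0]},{"grip":0.45,"delta_pos":[0,-0.3,-0.7],"rotation":[0,0,0]},{"grip":0.45,"delta_pos":[0.1,-0.7,-0.7],"rotation":[0,0,0]},{"grip":0.45,"delta_pos":[0.1,-0.7,-0.7],"rotation":[0,0,0]}]'>/dev/null
for i in 1 2; do python3 -m creep '[{"grip":0.45,"delta_pos":[0.05,-0.35,0],"rotation":[0,0,0]},{"grip":0.45,"delta_pos":[0.09,-0.69,0],"rotation":[0,0,0]},{"grip":0.45,"delta_pos":[0.09,-0.69,0],"rotation":[0,0,0]},{"grip":0.45,"delta_pos":[0.09,-0.69,0],"rotation":[0,0,0]}]'; done
python3 - <<'E'
from h import *
w=snap('wrist','w7.png')
go(press(.199,.045,.262),3.4)
for z,k in((.258,.045),(.258,0)): print(proj(w,press(.199,k,z)).round(),proj(w,press(.19,k,z)).round(),proj(w,press(.208,k,z)).round())
g=cv2.cvtColor(w['color'],cv2.COLOR_RGB2GRAY)
for r in (60,120,180,225): print(r,[(int(x)) for x in np.where(np.diff((g[r]<45).astype(int)))[0]])
E
```

```text
clock: 28.0
tool_pos: [0.6362, 0.0075, 0.3482]
orientation: [179.7, -0.1, -86.7]
force: [-1.0, 0.6, -0.6]
opening: 0.0483
gripper_force: 0.0
clock: 28.4
tool_pos: [0.7053, 0.003, 0.3498]
orientation: [179.8, -0.0, -86.7]
force: [-0.3, -0.6, 0.0]
opening: 0.0483
gripper_force: 0.0
t 28.45 shift [-0.006 -0.001  0.888] turn [ 0.001 -0.    -0.001] 
[[254. 203.]] [[264. 203.]] [[244. 203.]]
[[254. 152.]] [[265. 152.]] [[243. 152.]]
60 [303, 310]
120 [243, 248, 258, 262, 287, 288, 291, 296, 297, 307]
180 [244, 249, 257, 262, 288, 290, 291, 292, 294, 295, 296, 304]
225 [211, 215, 245, 250, 257, 262, 284, 285, 288, 289, 291, 299]
```

View pics/w7.png

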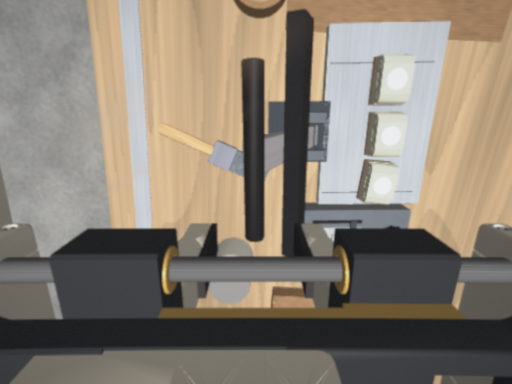

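The bar is centred between the fingers at px 244–262, matching the prediction. I'll descend, grip it and swing along the arc.

```bash
python3 -m creep '[{"grip":0.45,"delta_pos":[0,0,0.4],"rotation":[0,0,0]},{"grip":0.45,"delta_pos":[0,0,0.75],"rotation":[0,0,0]},{"grip":0.45,"delta_pos":[0,0,0.88],"rotation":[0,0,0]},{"grip":1,"delta_pos":[0,0,0.88],"rotation":[0,0,0]},{"grip":1,"delta_pos":[0,0,0.88],"rotation":[0,0,0]}]'
python3 -m creep '[{"grip":1,"delta_pos":[0,0,0],"rotation":[0,0,0]},{"grip":1,"delta_pos":[0,0,0],"rotation":[0,0,0]},{"grip":1,"delta_pos":[0,0,0],"rotation":[0,0,0]},{"grip":1,"delta_pos":[0,0,0],"rotation":[0,0,0]}]'
python3 -m creep '[{"grip":1,"delta_pos":[0,0.177,-0.07],"rotation":[0,0,0]},{"grip":1,"delta_pos":[0,0.359,-0.122],"rotation":[0,0,0]},{"grip":1,"delta_pos":[0,0.546,-0.156],"rotation":[0,0,0]},{"grip":1,"delta_pos":[0,0.736,-0.171],"rotation":[0,0,0]},{"grip":1,"delta_pos":[0,0.925,-0.167],"rotation":[0,0,0]}]'
python3 -m creep '[{"grip":1,"delta_pos":[0,0.189,0.023],"rotation":[0,0,0]},{"grip":1,"delta_pos":[0,0.374,0.064],"rotation":[0,0,0]},{"grip":1,"delta_pos":[0,0.554,0.124],"rotation":[0,0,0]},{"grip":1,"delta_pos":[0,0.728,0.202],"rotation":[0,0,0]},{"grip":1,"delta_pos":[0,0.893,0.296],"rotation":[0,0,0]}]'
python3 - <<'E'
from h import *
print(ctrl.get_obs()['joint_pos'].round(1))
for th in(1.0,):go(press(.12-.19*np.cos(th),.045,.088+.19*np.sin(th)),3.4)
E
```

```text
clock: 28.95
tool_pos: [0.7063, 0.0033, 0.2658]
orientation: [-179.9, -0.0, -86.6]
force: [0.1, -0.0, 0.9]
opening: 0.0375
gripper_force: 0.0
clock: 29.35
tool_pos: [0.7062, 0.0035, 0.265]
orientation: [-179.9, -0.0, -86.7]
force: [-2.3, 0.6, 6.2]
opening: 0.0169
gripper_force: 30.0
clock: 29.85
tool_pos: [0.6145, -0.0019, 0.2819]
orientation: [-179.7, 0.0, -86.7]
force: [2.3, 0.8, 3.5]
opening: 0.017
gripper_force: 30.0
clock: 30.35
tool_pos: [0.5248, -0.007, 0.2515]
orientation: [-179.8, 0.0, -86.7]
force: [0.8, -0.3, 0.5]
opening: 0.0169
gripper_force: 30.0
[ 20.7   6.1 -18.    0.  -65.7 -17.4]
t 30.35 shift [0.    0.012 0.036] turn [-0.002  0.    -0.001]
```

```bash
python3 -m creep '[{"grip":1,"delta_pos":[0,0.154,0.111],"rotation":[0,0,0]},{"grip":1,"delta_pos":[0,0.297,0.236],"rotation":[0,0,0]},{"grip":1,"delta_pos":[0,0.426,0.375],"rotation":[0,0,0]},{"grip":1,"delta_pos":[0,0.541,0.526],"rotation":[0,0,0]},{"grip":1,"delta_pos":[0,0.64,0.688],"rotation":[0,0,0]}]'
python3 -m creep '[{"grip":1,"delta_pos":[0,0.083,0.171],"rotation":[0,0,0]},{"grip":1,"delta_pos":[0,0.148,0.35],"rotation":[0,0,0]},{"grip":1,"delta_pos":[0,0.195,0.534],"rotation":[0,0,0]},{"grip":1,"delta_pos":[0,0.223,0.721],"rotation":[0,0,0]},{"grip":1,"delta_pos":[0,0.23,0.8],"rotation":[0,0,0]}]'
python3 -m creep '[{"grip":1,"delta_pos":[0,0,0.04],"rotation":[0,0,0]},{"grip":1,"delta_pos":[0,0,0.08],"rotation":[0,0,0]},{"grip":1,"delta_pos":[0,0,0.08],"rotation":[0,0,0]}]'
E=1 python3 - <<'E'
from h import *
go(press(-.07,.045,.088),3.4)
E
```

```text
clock: 30.85
tool_pos: [0.4608, -0.0106, 0.1822]
orientation: [-179.8, 0.0, -86.7]
force: [1.5, 0.9, 0.0]
opening: 0.0173
gripper_force: 30.0
clock: 31.35
tool_pos: [0.4379, -0.0119, 0.1012]
orientation: [-179.9, 0.0, -86.7]
force: [-0.2, 3.8, 1.2]
opening: 0.0172
gripper_force: 30.0
clock: 31.65
tool_pos: [0.4376, -0.012, 0.0938]
orientation: [180.0, 0.0, -86.7]
force: [-1.7, 4.7, -0.1]
opening: 0.0171
gripper_force: 30.0
t 31.65 shift [0.002 0.012 0.058] turn [ 0.     0.    -0.001]
```

```bash
python3 -m creep '[{"grip":0.6,"delta_pos":[0,0,0],"rotation":[0,0,0]},{"grip":0.6,"delta_pos":[0,0,0],"rotation":[0,0,0]},{"grip":0.6,"delta_pos":[0,0,0],"rotation":[0,0,0]},{"grip":0.6,"delta_pos":[0,0,-0.4],"rotation":[0,0,0]},{"grip":0.6,"delta_pos":[0,0,-0.9],"rotation":[0,0,0]}]'
for i in 1 2; do python3 -m creep '[{"grip":0,"delta_pos":[-0.4,0,-0.15],"rotation":[0,0,0]},{"grip":0,"delta_pos":[-0.85,0,-0.3],"rotation":[0,0,0]},{"grip":0,"delta_pos":[-0.95,-0.2,-0.3],"rotation":[0,0,0]},{"grip":0,"delta_pos":[-0.95,-0.2,-0.3],"rotation":[0,0,0]}]'; done
python3 -m creep '[{"grip":0,"delta_pos":[0,0,0],"rotation":[0,0,0]},{"grip":0,"delta_pos":[0,0,0],"rotation":[0,0,0]}]'>/dev/null
python3 - <<'E'
from h import *
w=snap('wrist','w8.png');d=snap('side','d8.png')
cv2.imwrite('pics/c8.png',np.hstack([cv2.resize(w['color'][:240,60:460],(500,300)),cv2.resize(d['color'][120:240,170:290],(300,300),interpolation=3)])[:,:,::-1])
print(ctrl.get_obs()['tool_pos'])
E
```

```text
clock: 32.15
tool_pos: [0.4359, -0.013, 0.1834]
orientation: [179.7, -0.1, -86.7]
force: [2.5, 0.3, 0.1]
opening: 0.0351
gripper_force: 0.0
clock: 32.55
tool_pos: [0.4537, 0.0859, 0.2148]
orientation: [-179.9, 0.0, -86.5]
force: [1.0, 1.1, -0.6]
opening: 0.0615
gripper_force: 0.0
clock: 32.95
tool_pos: [0.4676, 0.1812, 0.2438]
orientation: [-180.0, -0.0, -86.6]
force: [-0.4, 0.4, -0.8]
opening: 0.0867
gripper_force: 0.0
[0.46606178 0.17874373 0.24373849]
```

View pics/c8.png

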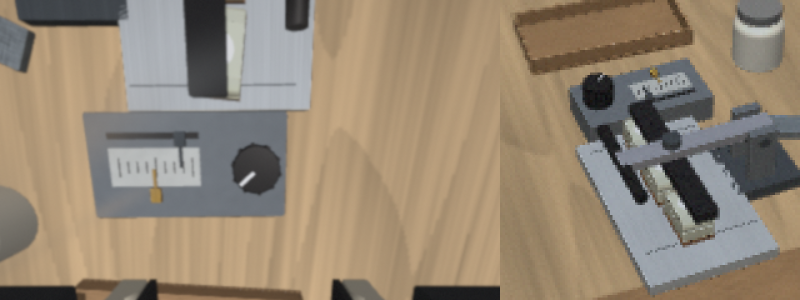

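The arm is down across all three blocks. The crop shows the pointer at (181,165), the mark tip at (155,170) and the knob at (256,168). Now I'll measure those by colour.

```bash
cat >> h.py <<'E'
def scale(w,verbose=1):
    im=w['color'];h=cv2.cvtColor(im,cv2.COLOR_RGB2HSV).astype(int);g=cv2.cvtColor(im,cv2.COLOR_RGB2GRAY)
    c=proj(w,press(.04,.178,.048))[0].astype(int)
    m=np.zeros(g.shape,bool);m[max(c[1]-40,0):c[1]+40,max(c[0]-70,0):c[0]+70]=1
    b=m&(h[...,0]>12)&(h[...,0]<24)&(h[...,1]>150)&(h[...,2]>110)
    ys,xs=np.where(b)
    P=inpress(plane(w,np.c_[xs,ys],.049)); tip=P[:,1]<P[:,1].min()+.012
    mk=P[tip,0].mean();print('brass n',len(xs),'mark x',mk.round(4),'y',P[:,1].min().round(4),P[:,1].max().round(4))
    # profile of darkness across x at lines of y where needle lies
    xs=np.arange(0,.09,.0005)
    for y in np.arange(P[:,1].min()-.020,P[:,1].min()+.004,.004):
        q=proj(w,[press(x,y,.049) for x in xs]).astype(np.float32)
        v=cv2.remap(g,q[:,0].reshape(1,-1),q[:,1].reshape(1,-1),cv2.INTER_LINEAR)[0]
        dk=np.where(v<95)[0]
        print('y',y.round(4),'dark x',(xs[dk]*1e3).round(1).tolist() if verbose>1 else [xs[dk].min().round(4),xs[dk].max().round(4),len(dk)] if len(dk) else None)
E
python3 - <<'E'
from h import *
w=snap('wrist');scale(w,2)
g=cv2.cvtColor(w['color'],cv2.COLOR_RGB2GRAY);c=proj(w,press(-.04,.182,.081))[0].astype(int)
m=(g<70).astype(np.uint8);k,l,st,cc=cv2.connectedComponentsWithStats(m)
for i in range(1,k):
    if st[i,4]>400 and np.hypot(*(cc[i]-c))<40: print('knob',c,cc[i],st[i],plane(w,cc[i],.075).round(4),inpress(plane(w,cc[i],.075)).round(4))
E
```

```text
Traceback (most recent call last):
  File "h.py", line 58, in scale
    P=inpress(plane(w,np.c_[xs,ys],.049)); tip=P[:,1]<P[:,1].min()+.012
              ~~~~~^^^^^^^^^^^^^^^^^^^^^
  File "h.py", line 11, in plane
    n=cv2.undistortPoints(uv,K,d).reshape(-1,2)
      ~~~~~~~~~~~~~~~~~~~^^^^^^^^
cv2.error: OpenCV(4.12.0) /io/opencv/modules/calib3d/src/undistort.dispatch.cpp:347: error: (-215:Assertion failed) CV_IS_MAT(_src) && CV_IS_MAT(_dst) && (_src->rows == 1 || _src->cols == 1) && (_dst->rows == 1 || _dst->cols == 1) && _src->cols + _src->rows - 1 == _dst->rows + _dst->cols - 1 && (CV_MAT_TYPE(_src->type) == CV_32FC2 || CV_MAT_TYPE(_src->type) == CV_64FC2) && (CV_MAT_TYPE(_dst->type) == CV_32FC2 || CV_MAT_TYPE(_dst->type) == CV_64FC2) in function 'cvUndistortPointsInternal'
```

Run:
```python
from h import *
w=snap('wrist');h=cv2.cvtColor(w['color'],cv2.COLOR_RGB2HSV)
print(h[134:162:3,184], proj(w,press(.04,.178,.048)), w['color'].shape)
s=open('h.py').read().replace("(h[...,1]>150)&(h[...,2]>110)","(h[...,1]>115)&(h[...,2]>90)").replace("]>12)&(h[...,0]<24)","]>10)&(h[...,0]<28)");open('h.py','w').write(s)
exec(s)
scale(w,2)
g=cv2.cvtColor(w['color'],cv2.COLOR_RGB2GRAY);c=proj(w,press(-.04,.182,.081))[0].astype(int)
m=(g<70).astype(np.uint8);k,l,st,cc=cv2.connectedComponentsWithStats(m)
for i in range(1,k):
    if st[i,4]>400 and np.hypot(*(cc[i]-c))<40: print('knob',c,cc[i],st[i],plane(w,cc[i],.075).round(4),inpress(plane(w,cc[i],.075)).round(4))
```

```text
[[ 25  10 153]
 [ 19 117 148]
 [ 19 119 150]
 [ 20 104 162]
 [ 19 104 164]
 [ 19 110 155]
 [ 19 128 160]
 [ 20 133 161]
 [ 20 139 162]
 [ 21 109 162]] [[196.15140068 128.87263626]] (384, 512, 3)
brass n 80 mark x 0.055 y 0.1874 0.2151
y 0.1674 dark x [29.5]
y 0.1714 dark x [29.0]
y 0.1754 dark x [29.0, 29.5]
y 0.1794 dark x [28.5, 29.0, 29.5]
y 0.1834 dark x []
y 0.1874 dark x []
knob [264 134] [265.52665441 133.65808824] [ 246  114   39   41 1088] [[0.457  0.1255 0.075 ]] [[-0.0413  0.1813]]
```

Run:
```python
from h import *
o=ctrl.get_obs();print(o['joint_pos'].round(1));go([.4575,.1258,.076],3.4)
```

```text
[ 43.6   4.  -21.4   0.  -64.6 -40.3]
t 33.35 shift [0.527 0.118 1.679] turn [-0.     0.    -0.001]
```

```bash
python3 -m creep '[{"grip":0.25,"delta_pos":[0.25,0.06,0.2],"rotation":[0,0,0]},{"grip":0.25,"delta_pos":[0.53,0.12,0.5],"rotation":[0,0,0]},{"grip":0.25,"delta_pos":[0.53,0.12,0.9],"rotation":[0,0,0]},{"grip":0.25,"delta_pos":[0.53,0.12,0.9],"rotation":[0,0,0]}]'>/dev/null
python3 -m creep '[{"grip":0.25,"delta_pos":[0,0,0.3],"rotation":[0,0,0]},{"grip":0.25,"delta_pos":[0,0,0.6],"rotation":[0,0,0]},{"grip":0.25,"delta_pos":[0,0,0.78],"rotation":[0,0,0]},{"grip":0.25,"delta_pos":[0,0,0.78],"rotation":[0,0,0]}]'
python3 -m creep '[{"grip":1,"delta_pos":[0,0,0],"rotation":[0,0,0]},{"grip":1,"delta_pos":[0,0,0],"rotation":[0,0,0]},{"grip":1,"delta_pos":[0,0,0],"rotation":[0,0,0]},{"grip":1,"delta_pos":[0,0,0],"rotation":[0,0,0]}]'
python3 -m creep '[{"grip":1,"delta_pos":[0,0,0],"rotation":[0,0,0.08]},{"grip":1,"delta_pos":[0,0,0],"rotation":[0,0,0.16]},{"grip":1,"delta_pos":[0,0,0],"rotation":[0,0,0.22]},{"grip":1,"delta_pos":[0,0,0],"rotation":[0,0,0.22]}]'
python3 -c "
from h import *
print(ctrl.get_obs()['joint_pos'].round(1))"
```

```text
clock: 34.15
tool_pos: [0.4572, 0.126, 0.0753]
orientation: [179.9, -0.1, -86.7]
force: [0.2, -0.0, -0.4]
opening: 0.0657
gripper_force: 0.0
clock: 34.55
tool_pos: [0.4584, 0.1267, 0.077]
orientation: [-179.9, 0.1, -86.6]
force: [-1.2, -0.8, 3.8]
opening: 0.0413
gripper_force: 30.0
clock: 34.95
tool_pos: [0.458, 0.1267, 0.077]
orientation: [-179.9, 0.1, -106.6]
force: [-3.1, 1.1, 7.8]
opening: 0.0415
gripper_force: 30.0
[ 39.3  12.8 -36.7  -0.  -40.4 -55.9]
```

```bash
for i in 1 2; do python3 -m creep '[{"grip":1,"delta_pos":[0,0,0],"rotation":[0,0,0.09]},{"grip":1,"delta_pos":[0,0,0],"rotation":[0,0,0.18]},{"grip":1,"delta_pos":[0,0,0],"rotation":[0,0,0.27]},{"grip":1,"delta_pos":[0,0,0],"rotation":[0,0,0.36]},{"grip":1,"delta_pos":[0,0,0],"rotation":[0,0,0.45]}]'; done
python3 -m creep '[{"grip":1,"delta_pos":[0,0,0],"rotation":[0,0,0.09]},{"grip":1,"delta_pos":[0,0,0],"rotation":[0,0,0.18]},{"grip":1,"delta_pos":[0,0,0],"rotation":[0,0,0.23]},{"grip":1,"delta_pos":[0,0,0],"rotation":[0,0,0.23]},{"grip":1,"delta_pos":[0,0,0],"rotation":[0,0,0.23]}]'
python3 -c "
from h import *
print(ctrl.get_obs()['joint_pos'].round(1))"
```

```text
clock: 35.45
tool_pos: [0.4573, 0.1272, 0.077]
orientation: [179.9, 0.1, -147.3]
force: [-9.8, 7.8, 11.4]
opening: 0.0418
gripper_force: 30.0
clock: 35.95
tool_pos: [0.4572, 0.128, 0.077]
orientation: [179.8, 0.0, 172.2]
force: [-12.0, 12.4, 11.4]
opening: 0.0417
gripper_force: 30.0
clock: 36.45
tool_pos: [0.4574, 0.1284, 0.077]
orientation: [179.8, -0.0, 151.8]
force: [-12.6, 13.9, 9.3]
opening: 0.0415
gripper_force: 30.0
[  39.4   12.7  -36.7   -0.2  -40.4 -157.4]
```

```bash
python3 -m creep '[{"grip":0.25,"delta_pos":[0,0,0],"rotation":[0,0,0]},{"grip":0.25,"delta_pos":[0,0,0],"rotation":[0,0,0]},{"grip":0.25,"delta_pos":[0,0,0],"rotation":[0,0,0]},{"grip":0.25,"delta_pos":[0,0,-0.4],"rotation":[0,0,0]},{"grip":0.25,"delta_pos":[0,0,-0.8],"rotation":[0,0,0]}]'
for i in 1 2 3; do python3 -m creep '[{"grip":0.25,"delta_pos":[0,0,-0.1],"rotation":[0,0,-0.09]},{"grip":0.25,"delta_pos":[0,0,-0.2],"rotation":[0,0,-0.18]},{"grip":0.25,"delta_pos":[0,0,-0.28],"rotation":[0,0,-0.27]},{"grip":0.25,"delta_pos":[0,0,-0.28],"rotation":[0,0,-0.36]},{"grip":0.25,"delta_pos":[0,0,-0.28],"rotation":[0,0,-0.45]}]'>/dev/null; done
python3 -m creep '[{"grip":0.25,"delta_pos":[-0.3,0,0],"rotation":[0,0,0]},{"grip":0.25,"delta_pos":[-0.53,-0.1,0],"rotation":[0,0,0]},{"grip":0.25,"delta_pos":[-0.53,-0.1,0],"rotation":[0,0,0]},{"grip":0,"delta_pos":[-0.53,-0.1,0],"rotation":[0,0,0]},{"grip":0,"delta_pos":[-0.53,-0.1,0],"rotation":[0,0,0]}]'
python3 - <<'E'
from h import *
w=snap('wrist','w9.png');scale(w,2)
c=proj(w,press(.03,.18,.048))[0].astype(int)
cv2.imwrite('pics/c9.png',cv2.resize(w['color'][max(c[1]-50,0):c[1]+50,c[0]-80:c[0]+80],None,fx=5,fy=5,interpolation=3)[:,:,::-1])
E
```

```text
clock: 36.95
tool_pos: [0.4568, 0.1252, 0.1559]
orientation: [-179.8, -0.1, 151.8]
force: [1.0, 1.4, 0.8]
opening: 0.0655
gripper_force: 0.0
clock: 38.95
tool_pos: [0.4642, 0.179, 0.2396]
orientation: [180.0, -0.0, -86.7]
force: [0.0, -0.1, -0.0]
opening: 0.0763
gripper_force: 0.0
brass n 86 mark x 0.0553 y 0.186 0.2157
y 0.166 dark x [55.0, 55.5]
y 0.17 dark x [55.0, 55.5]
y 0.174 dark x [54.5, 55.0, 55.5]
y 0.178 dark x [54.5, 55.0, 55.5]
y 0.182 dark x []
y 0.186 dark x []
```

View pics/c9.png

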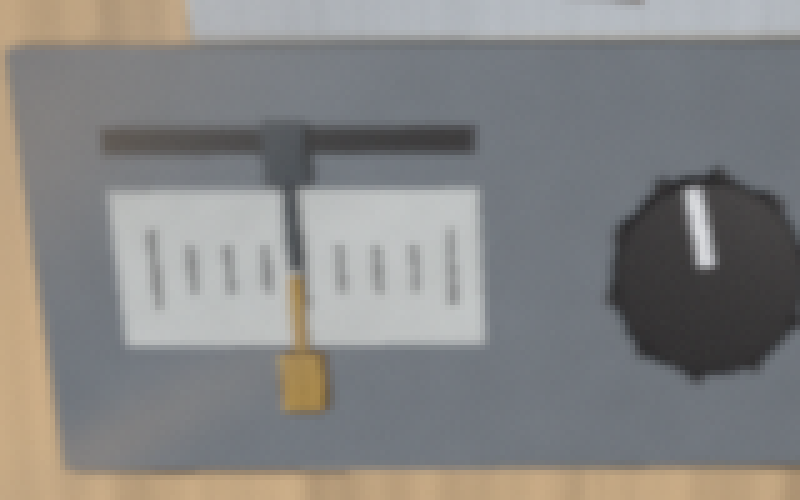

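The crop shows the needle (295,230) directly in line with the brass mark (297,310): pointer 55.2 mm, mark 55.3 mm. Now I'll swing the arm back.

```bash
for i in 1 2; do python3 -m creep '[{"grip":0.6,"delta_pos":[0.4,0.1,0],"rotation":[0,0,0]},{"grip":0.6,"delta_pos":[0.8,0.19,0],"rotation":[0,0,0]},{"grip":0.6,"delta_pos":[0.95,0.19,0.2],"rotation":[0,0,0]},{"grip":0.6,"delta_pos":[0.95,0.19,0.3],"rotation":[0,0,0]},{"grip":0.6,"delta_pos":[0.95,0.19,0.3],"rotation":[0,0,0]}]'; done
python3 - <<'E'
from h import *
w=snap('wrist')
go(press(-.07,.045,.09),3.4)
g=cv2.cvtColor(w['color'],cv2.COLOR_RGB2GRAY)
q=[press(-.07+a,.03,.085) for a in np.arange(-.04,.03,.002)];p=proj(w,q).astype(np.float32)
v=cv2.remap(g,p[:,0].reshape(1,-1),p[:,1].reshape(1,-1),1)[0];print(p[0],p[-1],v)
E
```

```text
clock: 39.5
tool_pos: [0.4502, 0.0828, 0.2088]
orientation: [179.9, -0.0, -86.8]
force: [-0.4, -0.4, -0.3]
opening: 0.0508
gripper_force: 0.0
clock: 40.0
tool_pos: [0.4373, -0.012, 0.1791]
orientation: [179.9, -0.0, -86.7]
force: [0.0, 0.8, 0.1]
opening: 0.0352
gripper_force: 0.0
t 40.05 shift [0.005 0.013 0.899] turn [ 0.001 -0.    -0.001] 
[300.53708 185.14816] [222.71364 185.29976] [183 176 176 180 182 181 176 177 187 195 192 210 215 214 216 209  80  40
  44  47  53  52  47  39  65 200 216 218 218 217 216 217 214 216 216]
```

```bash
python3 -m creep '[{"grip":0.6,"delta_pos":[0,0.01,0.4],"rotation":[0,0,0]},{"grip":0.6,"delta_pos":[0,0.01,0.75],"rotation":[0,0,0]},{"grip":0.6,"delta_pos":[0,0.01,0.88],"rotation":[0,0,0]},{"grip":0.6,"delta_pos":[0,0.01,0.88],"rotation":[0,0,0]}]'
python3 -m creep '[{"grip":1,"delta_pos":[0,0,0],"rotation":[0,0,0]},{"grip":1,"delta_pos":[0,0,0],"rotation":[0,0,0]},{"grip":1,"delta_pos":[0,0,0],"rotation":[0,0,0]},{"grip":1,"delta_pos":[0,0,0],"rotation":[0,0,0]}]'
python3 -m creep '[{"grip":1,"delta_pos":[0,-0.01,-0.19],"rotation":[0,0,0]},{"grip":1,"delta_pos":[0,-0.038,-0.377],"rotation":[0,0,0]},{"grip":1,"delta_pos":[0,-0.085,-0.561],"rotation":[0,0,0]},{"grip":1,"delta_pos":[0,-0.15,-0.74],"rotation":[0,0,0]},{"grip":1,"delta_pos":[0,-0.233,-0.911],"rotation":[0,0,0]}]'
python3 -m creep '[{"grip":1,"delta_pos":[0,-0.099,-0.162],"rotation":[0,0,0]},{"grip":1,"delta_pos":[0,-0.214,-0.313],"rotation":[0,0,0]},{"grip":1,"delta_pos":[0,-0.343,-0.452],"rotation":[0,0,0]},{"grip":1,"delta_pos":[0,-0.486,-0.577],"rotation":[0,0,0]},{"grip":1,"delta_pos":[0,-0.64,-0.688],"rotation":[0,0,0]}]'
python3 -c "
from h import *
th=1.0;go(press(.12-.19*np.cos(th),.045,.088+.19*np.sin(th)),3.4)"
```

```text
clock: 40.45
tool_pos: [0.4362, -0.0115, 0.0908]
orientation: [179.8, -0.1, -86.6]
force: [-0.9, 0.1, 0.9]
opening: 0.0355
gripper_force: 0.0
clock: 40.85
tool_pos: [0.4375, -0.0117, 0.093]
orientation: [-179.9, 0.1, -86.6]
force: [-1.8, 2.5, 7.3]
opening: 0.0169
gripper_force: 30.0
clock: 41.35
tool_pos: [0.459, -0.0106, 0.1835]
orientation: [179.9, 0.1, -86.7]
force: [0.4, 4.2, -6.4]
opening: 0.017
gripper_force: 30.0
clock: 41.85
tool_pos: [0.5198, -0.0075, 0.2533]
orientation: [179.6, 0.0, -86.7]
force: [-14.8, 5.1, 14.7]
opening: 0.0172
gripper_force: 30.1
t 41.85 shift [-0.002 -0.039  0.054] turn [ 0.004  0.    -0.001]
```

```bash
python3 -m creep '[{"grip":1,"delta_pos":[0,-0.165,-0.08],"rotation":[0,0,0]},{"grip":1,"delta_pos":[0,-0.339,-0.15],"rotation":[0,0,0]},{"grip":1,"delta_pos":[0,-0.519,-0.21],"rotation":[0,0,0]},{"grip":1,"delta_pos":[0,-0.704,-0.25],"rotation":[0,0,0]},{"grip":1,"delta_pos":[0,-0.893,-0.27],"rotation":[0,0,0]}]'
python3 -m creep '[{"grip":1,"delta_pos":[0,-0.189,-0.004],"rotation":[0,0,0]},{"grip":1,"delta_pos":[0,-0.379,0.011],"rotation":[0,0,0]},{"grip":1,"delta_pos":[0,-0.566,0.045],"rotation":[0,0,0]},{"grip":1,"delta_pos":[0,-0.748,0.097],"rotation":[0,0,0]},{"grip":1,"delta_pos":[0,-0.9,0.15],"rotation":[0,0,0]}]'
python3 -m creep '[{"grip":1,"delta_pos":[0,0,0],"rotation":[0,0,0]},{"grip":0.45,"delta_pos":[0,0,0],"rotation":[0,0,0]},{"grip":0.45,"delta_pos":[0,0,0],"rotation":[0,0,0]},{"grip":0.45,"delta_pos":[0,0,0],"rotation":[0,0,0]},{"grip":0.45,"delta_pos":[0,0,0],"rotation":[0,0,0]}]'
for i in 1 2; do python3 -m creep '[{"grip":0.45,"delta_pos":[0,0,-0.3],"rotation":[0,0,0]},{"grip":0.45,"delta_pos":[0,0,-0.5],"rotation":[0,0,0]},{"grip":0.45,"delta_pos":[0,0,-0.5],"rotation":[0,0,0]}]'; done
python3 - <<'E'
from h import *
d=snap('side','d10.png');w=snap('wrist','w10.png')
cv2.imwrite('pics/c10.png',np.hstack([cv2.resize(w['color'][:,:],(400,300)),cv2.resize(d['color'][90:240,150:350],(400,300),interpolation=3)])[:,:,::-1])
go(press(.199,.045,.262),3.4)
m=snap('wrist');h=cv2.cvtColor(m['color'],cv2.COLOR_RGB2HSV).astype(int)
mk=((h[...,2]>195)&(h[...,1]<16)).astype(np.uint8);k,l,st,c=cv2.connectedComponentsWithStats(mk)
for i in range(1,k):
    if st[i,4]>150: print(c[i].round(1),inpress(plane(m,c[i],.06)).round(4))
go(press(-.01,.085,.2),3.4)
E
```

```text
clock: 42.35
tool_pos: [0.6137, -0.0013, 0.2817]
orientation: [-179.8, 0.1, -86.6]
force: [-3.7, 5.3, 5.5]
opening: 0.0171
gripper_force: 30.0
clock: 42.85
tool_pos: [0.703, 0.004, 0.2635]
orientation: [180.0, 0.1, -86.7]
force: [-2.4, 4.5, 1.1]
opening: 0.0172
gripper_force: 30.0
clock: 43.35
tool_pos: [0.7024, 0.0028, 0.2641]
orientation: [-180.0, -0.0, -86.7]
force: [0.3, -0.4, 0.4]
opening: 0.0436
gripper_force: 0.0
clock: 43.65
tool_pos: [0.7038, 0.0029, 0.318]
orientation: [-179.7, -0.0, -86.7]
force: [-0.1, -0.2, 0.7]
opening: 0.0482
gripper_force: 0.0
clock: 43.95
tool_pos: [0.7035, 0.0029, 0.3674]
orientation: [-179.7, -0.0, -86.7]
force: [0.4, -0.1, -0.7]
opening: 0.0483
gripper_force: 0.0
t 44.05 shift [-0.003 -0.025  1.019] turn [-0.     0.    -0.001] 
[138.4 111.3] [[ 0.3757 -0.0297]]
[376.7 108.4] [[ 0.0096 -0.0335]]
t 44.1 shift [-0.4    2.062  1.632] turn [ 0.001  0.    -0.001]
```

View pics/c10.png

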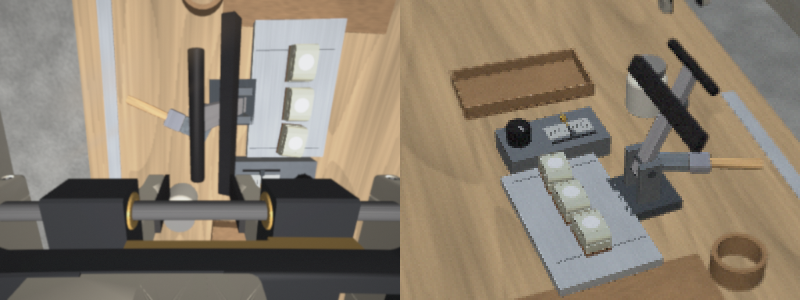

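The arm is fully back, and three blocks are on the bed with the +y one skewed. Next I'll look at the tray from above, then at the bed.

```bash
for i in 1 2 3 4; do python3 -m creep '[{"grip":0,"delta_pos":[-0.4,0.18,0],"rotation":[0,0,0]},{"grip":0,"delta_pos":[-0.8,0.36,0],"rotation":[0,0,0]},{"grip":0,"delta_pos":[-0.98,0.43,0],"rotation":[0,0,0]},{"grip":0,"delta_pos":[-0.98,0.43,0],"rotation":[0,0,0]}]'>/dev/null; done
python3 -m creep '[{"grip":0,"delta_pos":[0,0,0],"rotation":[0,0,0]},{"grip":0,"delta_pos":[0,0,0],"rotation":[0,0,0]}]'
python3 - <<'E'
from h import *
w=snap('wrist','w11.png');im=w['color'];h=cv2.cvtColor(im,cv2.COLOR_RGB2HSV).astype(int)
print(im[100,250],im[20,20],im[120,300])
cc=proj(w,[.525,.325,.004])[0];print(cc)
cv2.imwrite('pics/c11.png',cv2.resize(im[:240],(800,375))[:,:,::-1])
E
```

```text
clock: 45.9
tool_pos: [0.5091, 0.3833, 0.3636]
orientation: [180.0, -0.0, -86.7]
force: [-0.3, 0.0, 0.5]
opening: 0.0878
gripper_force: 0.0
[152 121  91] [160 138 108] [155 124  92]
[247.63778288 120.28216519]
```

View pics/c11.png

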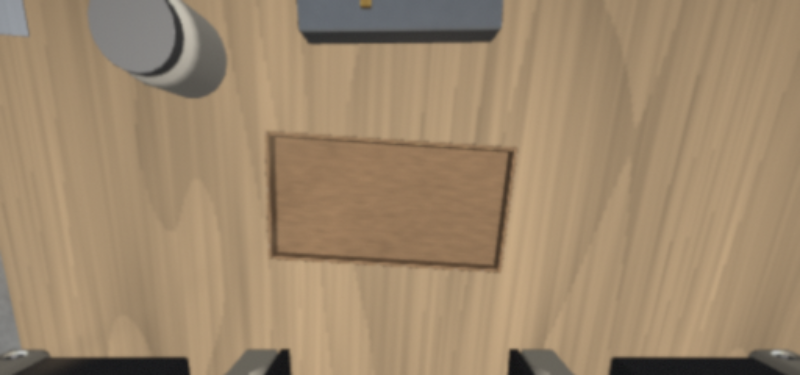

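The crop shows the tray rim corners at about (267,132), (516,148), (499,270) and (271,258).

Run:
```python
from h import *
w=snap('wrist')
c=np.array([(267,132),(516,148),(499,270),(271,258)])*.64
P=plane(w,c,.03)[:,:2];print(P.round(3));m=P.mean(0)
r=cv2.minAreaRect((P*1000).astype(np.float32));print(r)
a=np.degrees(np.arctan2(*((P[0]-P[1])[::-1])));b=np.degrees(np.arctan2(*((P[3]-P[2])[::-1])));print(m,a,b)
e=snap('side');print('floor side ctr px',proj(e,[*m,.004]))
go([.50,.05,.33],3.4)
```

```text
[[0.65  0.276]
 [0.393 0.277]
 [0.394 0.406]
 [0.65  0.407]]
((521.3401489257812, 341.569091796875), (131.3110809326172, 256.8717041015625), 89.93781280517578)
[0.52161172 0.34142531] -0.18767754182585247 0.19240891882309447
floor side ctr px [[209.96973967 132.89804257]]
t 46.05 shift [3.325 0.278 0.339] turn [-0.     0.    -0.002]
```

```bash
for i in 1 2 3 4; do python3 -m creep '[{"grip":0,"delta_pos":[0.4,0.03,0.04],"rotation":[0,0,0]},{"grip":0,"delta_pos":[0.83,0.07,0.08],"rotation":[0,0,0]},{"grip":0,"delta_pos":[0.83,0.07,0.08],"rotation":[0,0,0]}]'>/dev/null; done
python3 -m creep '[{"grip":0,"delta_pos":[0,0,0],"rotation":[0,0,0]},{"grip":0,"delta_pos":[0,0,0],"rotation":[0,0,0]}]'>/dev/null
cat >> h.py <<'E'
def bedblocks(w):
    h=cv2.cvtColor(w['color'],cv2.COLOR_RGB2HSV).astype(int)
    mk=((h[...,2]>195)&(h[...,1]<16)).astype(np.uint8);k,l,st,c=cv2.connectedComponentsWithStats(mk)
    mm=((h[...,0]>25)&(h[...,0]<75)&(h[...,1]<60)&(h[...,1]>6)&(h[...,2]>115)).astype(np.uint8)
    mm=cv2.morphologyEx(mm,cv2.MORPH_CLOSE,np.ones((5,5)))
    for i in range(1,k):
        X=inpress(plane(w,c[i],.06))[0]
        if st[i,4]>150 and abs(X[0])<.06 and -.16<X[1]<.14:
            e=[]
            for y in range(max(0,int(c[i][1])-12),int(c[i][1])+13,3):
                x=np.where(mm[y,int(c[i][0])-35:int(c[i][0])+35])[0]+int(c[i][0])-35
                e.append([*inpress(plane(w,[(x.min(),y),(x.max(),y)],.045)).mean(0)])
            e=np.array(e);s=np.polyfit(e[:,1],e[:,0],1)
            print('px',c[i].round(1),st[i,4],'press',X.round(4),'mid x',np.polyval(s,X[1]).round(4),'grip-yaw world',round(3.4-np.degrees(np.arctan(s[0])),1));go(press(np.polyval(s,X[1]),X[1],.13),3.4-np.degrees(np.arctan(s[0])))
E
python3 - <<'E'
from h import *
w=snap('wrist','w12.png');bedblocks(w)
E
```

```text
px [258.6  28.2] 937 press [-0.0082 -0.074 ] mid x -0.0069 grip-yaw world 5.9
t 47.5 shift [1.796 0.04  2.019] turn [-0.     0.    -0.028] 
px [259.5  90.5] 784 press [-0.0096  0.0025] mid x -0.0091 grip-yaw world 3.6
t 47.5 shift [1.031 0.062 2.019] turn [-0.     0.    -0.002] Traceback (most recent call last):
  File "<stdin>", line 2, in <module>
  File "h.py", line 78, in bedblocks
    e.append([*inpress(plane(w,[(x.min(),y),(x.max(),y)],.045)).mean(0)])
                                 ~~~~~^^
    return umr_minimum(a, axis, None, out, keepdims, initial, where)
ValueError: zero-size array to reduction operation minimum which has no identity
```

```bash
sed -i 's/^                e.append/                if len(x)>5: e.append/' h.py
python3 - <<'E'
from h import *
w=snap('wrist');bedblocks(w)
E
```

```text
px [258.4  28.2] 964 press [-0.0079 -0.0738] mid x -0.0067 grip-yaw world 5.1
t 47.55 shift [1.795 0.038 2.018] turn [-0.    0.   -0.02] 
px [259.4  89. ] 721 press [-0.0095  0.0008] mid x -0.0092 grip-yaw world 3.8
t 47.55 shift [1.05  0.063 2.018] turn [-0.     0.    -0.004] 
px [293.9 113.1] 402 press [-0.0591  0.0332] mid x -0.0191 grip-yaw world -9.4
t 47.55 shift [0.726 0.162 2.018] turn [-0.     0.     0.142] 
px [280.6 136.1] 470 press [-0.0409  0.0657] mid x -0.0081 grip-yaw world 10.6
t 47.55 shift [0.401 0.052 2.018] turn [-0.     0.    -0.081] 
px [243.3 143.7] 1011 press [0.0141 0.0767] mid x -0.0084 grip-yaw world -3.2
t 47.55 shift [0.291 0.055 2.018] turn [-0.     0.     0.073]
```

```bash
python3 -m creep '[{"grip":0,"delta_pos":[0.1,0.05,0.4],"rotation":[0,0,0.05]},{"grip":0,"delta_pos":[0.22,0.05,0.8],"rotation":[0,0,0.06]},{"grip":0,"delta_pos":[0.22,0.05,1],"rotation":[0,0,0.06]},{"grip":0,"delta_pos":[0.22,0.05,1],"rotation":[0,0,0.06]}]'>/dev/null
python3 -m creep '[{"grip":0,"delta_pos":[0,0,0.4],"rotation":[0,0,0]},{"grip":0,"delta_pos":[0,0,0.8],"rotation":[0,0,0]},{"grip":0,"delta_pos":[0,0,0.8],"rotation":[0,0,0]},{"grip":0,"delta_pos":[0,0,0.8],"rotation":[0,0,0]}]'
python3 -c "
from h import *
go(press(-.008,.084,.052),-1.8)"
```

```text
clock: 48.35
tool_pos: [0.4969, 0.0299, 0.1533]
orientation: [-180.0, -0.0, -92.0]
force: [0.3, -0.7, 0.6]
opening: 0.0879
gripper_force: 0.0
t 48.35 shift [-0.006  0.009  1.013] turn [-0.    -0.    -0.002]
```

```bash
python3 -m creep '[{"grip":0,"delta_pos":[0,0,0.4],"rotation":[0,0,0]},{"grip":0,"delta_pos":[0,0,0.8],"rotation":[0,0,0]},{"grip":0,"delta_pos":[0,0,1],"rotation":[0,0,0]},{"grip":0,"delta_pos":[0,0,1],"rotation":[0,0,0]}]'>/dev/null
python3 -m creep '[{"grip":1,"delta_pos":[0,0,0],"rotation":[0,0,0]},{"grip":1,"delta_pos":[0,0,0],"rotation":[0,0,0]},{"grip":1,"delta_pos":[0,0,0],"rotation":[0,0,0]},{"grip":1,"delta_pos":[0,0,0],"rotation":[0,0,0]},{"grip":1,"delta_pos":[0,0,0],"rotation":[0,0,0]}]'
python3 -m creep '[{"grip":1,"delta_pos":[0,0,0],"rotation":[0,0,0]},{"grip":1,"delta_pos":[0,0,0],"rotation":[0,0,0]},{"grip":1,"delta_pos":[0,0,-0.4],"rotation":[0,0,0]},{"grip":1,"delta_pos":[0,0,-0.9],"rotation":[0,0,0]},{"grip":1,"delta_pos":[0,0,-0.9],"rotation":[0,0,0]}]'
python3 -c "
from h import *
print(ctrl.get_obs()['joint_pos'].round(0));go([.5215-.076,.3415,.15],90)"
```

```text
clock: 49.25
tool_pos: [0.4962, 0.0294, 0.0525]
orientation: [-179.9, 0.0, -92.1]
force: [0.4, -0.2, -0.1]
opening: 0.0527
gripper_force: 0.0
clock: 49.75
tool_pos: [0.4993, 0.0303, 0.1475]
orientation: [-179.5, 0.2, -92.0]
force: [1.6, 0.3, -1.7]
opening: 0.0436
gripper_force: 30.0
[ 26.   9. -29.   0. -51. -28.]
t 49.75 shift [-3.092  0.646 -0.022] turn [-0.003  0.006  0.978]
```

```bash
for i in 1 2 3 4; do python3 -m creep '[{"grip":1,"delta_pos":[-0.2,0.04,0],"rotation":[0,0,0]},{"grip":1,"delta_pos":[-0.45,0.09,0],"rotation":[0,0,0]},{"grip":1,"delta_pos":[-0.7,0.14,0],"rotation":[0,0,0]},{"grip":1,"delta_pos":[-0.773,0.16,0],"rotation":[0,0,0]}]'>/dev/null; done
for i in 1 2; do python3 -m creep '[{"grip":1,"delta_pos":[0,0,0],"rotation":[0,0,-0.09]},{"grip":1,"delta_pos":[0,0,0],"rotation":[0,0,-0.18]},{"grip":1,"delta_pos":[0,0,0],"rotation":[0,0,-0.27]},{"grip":1,"delta_pos":[0,0,0],"rotation":[0,0,-0.36]},{"grip":1,"delta_pos":[0,0,0],"rotation":[0,0,-0.45]}]'>/dev/null; done
python3 -m creep '[{"grip":1,"delta_pos":[0,0,0],"rotation":[0,0,-0.09]},{"grip":1,"delta_pos":[0,0,0],"rotation":[0,0,-0.122]},{"grip":1,"delta_pos":[0,0,0],"rotation":[0,0,-0.122]},{"grip":1,"delta_pos":[0,0,0],"rotation":[0,0,-0.122]}]'
python3 -c "
from h import *
print(ctrl.get_obs()['joint_pos'].round(0));go([.5215-.076,.3415,.0365],90)"
```

```text
clock: 52.75
tool_pos: [0.4431, 0.3398, 0.1415]
orientation: [180.0, 0.0, -0.2]
force: [-0.6, 0.1, -1.8]
opening: 0.0436
gripper_force: 30.0
[ 58.  15. -22.  -0. -53.  32.]
t 52.75 shift [ 0.025 -0.018  1.05 ] turn [ 0.     0.    -0.002]
```

```bash
python3 -m creep '[{"grip":1,"delta_pos":[0.03,-0.02,0.4],"rotation":[0,0,0]},{"grip":1,"delta_pos":[0.03,-0.02,0.75],"rotation":[0,0,0]},{"grip":1,"delta_pos":[0.03,-0.02,0.93],"rotation":[0,0,0]},{"grip":1,"delta_pos":[0.03,-0.02,1],"rotation":[0,0,0]},{"grip":1,"delta_pos":[0.03,-0.02,1],"rotation":[0,0,0]}]'
python3 -m creep '[{"grip":1,"delta_pos":[0,0,0.03],"rotation":[0,0,0]},{"grip":1,"delta_pos":[0,0,0.05],"rotation":[0,0,0]},{"grip":1,"delta_pos":[0,0,0.05],"rotation":[0,0,0]}]'
python3 -m creep '[{"grip":0.3,"delta_pos":[0,0,0],"rotation":[0,0,0]},{"grip":0.3,"delta_pos":[0,0,0],"rotation":[0,0,0]},{"grip":0.3,"delta_pos":[0,0,0],"rotation":[0,0,0]},{"grip":0.3,"delta_pos":[0,0,-0.3],"rotation":[0,0,0]},{"grip":0.3,"delta_pos":[0,0,-0.9],"rotation":[0,0,0]}]'
python3 -m creep '[{"grip":0,"delta_pos":[0,0,-0.4],"rotation":[0,0,0]},{"grip":0,"delta_pos":[0,0,-0.9],"rotation":[0,0,0]},{"grip":0,"delta_pos":[0,0,-0.9],"rotation":[0,0,0]}]'
python3 -c "
from h import *
go([.50,.05,.3],3.4)"
```

```text
clock: 53.25
tool_pos: [0.4459, 0.342, 0.041]
orientation: [179.9, 0.1, -0.1]
force: [-0.2, -0.1, -1.3]
opening: 0.0434
gripper_force: 30.0
clock: 53.55
tool_pos: [0.4463, 0.3429, 0.0374]
orientation: [-179.9, -0.0, -0.1]
force: [-0.2, 0.0, -2.2]
opening: 0.0436
gripper_force: 30.0
clock: 54.05
tool_pos: [0.4446, 0.3408, 0.1148]
orientation: [179.7, 0.2, -0.1]
force: [0.7, 0.6, 0.1]
opening: 0.0609
gripper_force: 0.0
clock: 54.35
tool_pos: [0.4487, 0.3452, 0.2145]
orientation: [-179.5, -0.5, -0.0]
force: [0.9, 0.4, 0.8]
opening: 0.08
gripper_force: 0.0
t 54.35 shift [ 0.521  2.944 -0.878] turn [-0.009  0.     0.962]
```

```bash
for i in 1 2 3; do python3 -m creep '[{"grip":0,"delta_pos":[0.08,0.4,-0.1],"rotation":[0,0,0]},{"grip":0,"delta_pos":[0.17,0.8,-0.2],"rotation":[0,0,0]},{"grip":0,"delta_pos":[0.17,1,-0.25],"rotation":[0,0,0]},{"grip":0,"delta_pos":[0.17,1,-0.25],"rotation":[0,0,0]}]'>/dev/null; done
for i in 1 2; do python3 -m creep '[{"grip":0,"delta_pos":[0,0,0],"rotation":[0,0,0.09]},{"grip":0,"delta_pos":[0,0,0],"rotation":[0,0,0.18]},{"grip":0,"delta_pos":[0,0,0],"rotation":[0,0,0.27]},{"grip":0,"delta_pos":[0,0,0],"rotation":[0,0,0.36]},{"grip":0,"delta_pos":[0,0,0],"rotation":[0,0,0.45]}]'>/dev/null; done
python3 -m creep '[{"grip":0,"delta_pos":[0,0,0],"rotation":[0,0,0.062]},{"grip":0,"delta_pos":[0,0,0],"rotation":[0,0,0.062]},{"grip":0,"delta_pos":[0,0,0],"rotation":[0,0,0.062]}]'
python3 - <<'E'
from h import *
w=snap('wrist','w13.png');bedblocks(w);e=snap('side');print('tray');blocks(e,(.36,.68,.25,.43),.04)
E
```

```text
clock: 56.85
tool_pos: [0.4966, 0.0434, 0.2813]
orientation: [180.0, -0.0, -86.4]
force: [0.3, -0.6, -0.7]
opening: 0.0878
gripper_force: 0.0
px [255.   23.6] 676 press [-0.0069 -0.0748] mid x -0.0063 grip-yaw world 2.8
t 56.9 shift [1.715 0.    1.515] turn [ 0.    -0.     0.008] 
px [257.   98.1] 811 press [-0.0096  0.0057] mid x -0.0096 grip-yaw world 3.7
t 56.9 shift [0.911 0.031 1.515] turn [ 0.    -0.    -0.002] 
tray
```

```bash
python3 -m creep '[{"grip":0,"delta_pos":[0.4,0.03,0.2],"rotation":[0,0,0]},{"grip":0,"delta_pos":[0.8,0.03,0.5],"rotation":[0,0,0]},{"grip":0,"delta_pos":[0.92,0.03,0.9],"rotation":[0,0,0]},{"grip":0,"delta_pos":[0.92,0.03,1],"rotation":[0,0,0]},{"grip":0,"delta_pos":[0.92,0.03,1],"rotation":[0,0,0]}]'>/dev/null
python3 -m creep '[{"grip":0,"delta_pos":[0,0,0.25],"rotation":[0,0,0]},{"grip":0,"delta_pos":[0,0,0.25],"rotation":[0,0,0]}]'
python3 - <<'E'
from h import *
go(press(-.0096,.004,.052),3.4)
e=snap('side');p=proj(e,[.4455,.3415,.044])[0].astype(int);h=cv2.cvtColor(e['color'],cv2.COLOR_RGB2HSV);print(p,h[p[1]-4:p[1]+5:4,p[0]-4:p[0]+5:4].tolist())
m=((h[...,1]<60)&(h[...,2]>115)).astype(np.uint8);k,l,st,c=cv2.connectedComponentsWithStats(m)
for i in range(1,k):
    if st[i,4]>60 and np.hypot(*(c[i]-p))<40:print(c[i],st[i],plane(e,c[i],.03))
E
```

```text
clock: 57.65
tool_pos: [0.4986, -0.0488, 0.1563]
orientation: [179.9, -0.0, -86.6]
force: [-0.8, -0.4, -1.3]
opening: 0.087
gripper_force: 0.0
t 57.65 shift [ 0.008 -0.007  1.043] turn [ 0.001 -0.    -0.   ] 
[190 128] [[[16, 112, 107], [17, 125, 100], [15, 120, 100]], [[48, 14, 182], [111, 16, 213], [50, 12, 191]], [[49, 16, 179], [45, 15, 165], [33, 21, 135]]]
[190.40271493 132.10859729] [181 125  20  15 221] [[0.44122114 0.33581064 0.03      ]]
```

```bash
python3 -m creep '[{"grip":0,"delta_pos":[0,0,0.4],"rotation":[0,0,0]},{"grip":0,"delta_pos":[0,0,0.8],"rotation":[0,0,0]},{"grip":0,"delta_pos":[0,0,1],"rotation":[0,0,0]},{"grip":0,"delta_pos":[0,0,1.0],"rotation":[0,0,0]}]'>/dev/null
python3 -m creep '[{"grip":1,"delta_pos":[0,0,0.04],"rotation":[0,0,0]},{"grip":1,"delta_pos":[0,0,0.04],"rotation":[0,0,0]},{"grip":1,"delta_pos":[0,0,0.04],"rotation":[0,0,0]},{"grip":1,"delta_pos":[0,0,0.04],"rotation":[0,0,0]},{"grip":1,"delta_pos":[0,0,0.04],"rotation":[0,0,0]}]'
python3 -m creep '[{"grip":1,"delta_pos":[0,0,0],"rotation":[0,0,0]},{"grip":1,"delta_pos":[0,0,0],"rotation":[0,0,0]},{"grip":1,"delta_pos":[0,0,-0.4],"rotation":[0,0,0]},{"grip":1,"delta_pos":[0,0,-1],"rotation":[0,0,0]},{"grip":1,"delta_pos":[0,0,-1],"rotation":[0,0,0]}]'
python3 -c "
from h import *
go([.5215,.3415,.15],90)"
```

```text
clock: 58.6
tool_pos: [0.4993, -0.0495, 0.0535]
orientation: [-179.9, 0.0, -86.7]
force: [-0.1, -0.4, -0.2]
opening: 0.0534
gripper_force: 0.0
clock: 59.1
tool_pos: [0.5016, -0.0493, 0.1578]
orientation: [-179.6, 0.0, -86.6]
force: [0.8, -0.2, -1.0]
opening: 0.0438
gripper_force: 30.0
t 59.1 shift [-3.889 -0.429  0.082] turn [-0.004 -0.003 -0.962]
```

```bash
for i in 1 2 3 4; do python3 -m creep '[{"grip":1,"delta_pos":[-0.25,-0.03,0],"rotation":[0,0,0]},{"grip":1,"delta_pos":[-0.55,-0.06,0],"rotation":[0,0,0]},{"grip":1,"delta_pos":[-0.85,-0.1,0],"rotation":[0,0,0]},{"grip":1,"delta_pos":[-0.972,-0.107,0],"rotation":[0,0,0]}]'>/dev/null; done
for i in 1 2; do python3 -m creep '[{"grip":1,"delta_pos":[0,0,0],"rotation":[0,0,-0.09]},{"grip":1,"delta_pos":[0,0,0],"rotation":[0,0,-0.18]},{"grip":1,"delta_pos":[0,0,0],"rotation":[0,0,-0.27]},{"grip":1,"delta_pos":[0,0,0],"rotation":[0,0,-0.36]},{"grip":1,"delta_pos":[0,0,0],"rotation":[0,0,-0.45]}]'>/dev/null; done
python3 -m creep '[{"grip":1,"delta_pos":[0,0,0],"rotation":[0,0,-0.06]},{"grip":1,"delta_pos":[0,0,0],"rotation":[0,0,-0.062]},{"grip":1,"delta_pos":[0,0,0],"rotation":[0,0,-0.062]}]'
python3 -c "
from h import *
go([.5225,.3415,.0375],90)"
```

```text
clock: 62.0
tool_pos: [0.519, 0.3403, 0.1526]
orientation: [180.0, 0.0, -0.3]
force: [0.3, -0.6, -0.8]
opening: 0.0438
gripper_force: 30.0
t 62.0 shift [ 0.035 -0.012  1.151] turn [ 0.     0.    -0.003]
```

```bash
python3 -m creep '[{"grip":1,"delta_pos":[0.03,-0.01,0.4],"rotation":[0,0,0]},{"grip":1,"delta_pos":[0.03,-0.01,0.75],"rotation":[0,0,0]},{"grip":1,"delta_pos":[0.03,-0.01,0.95],"rotation":[0,0,0]},{"grip":1,"delta_pos":[0.03,-0.01,1],"rotation":[0,0,0]},{"grip":1,"delta_pos":[0.03,-0.01,1],"rotation":[0,0,0]}]'
python3 -m creep '[{"grip":1,"delta_pos":[0,0,0.08],"rotation":[0,0,0]},{"grip":1,"delta_pos":[0,0,0.14],"rotation":[0,0,0]},{"grip":1,"delta_pos":[0,0,0.14],"rotation":[0,0,0]}]'
python3 -m creep '[{"grip":0.3,"delta_pos":[0,0,0],"rotation":[0,0,0]},{"grip":0.3,"delta_pos":[0,0,0],"rotation":[0,0,0]},{"grip":0.3,"delta_pos":[0,0,0],"rotation":[0,0,0]},{"grip":0.3,"delta_pos":[0,0,-0.3],"rotation":[0,0,0]},{"grip":0.3,"delta_pos":[0,0,-0.9],"rotation":[0,0,0]}]'
python3 -m creep '[{"grip":0,"delta_pos":[0,0,-0.4],"rotation":[0,0,0]},{"grip":0,"delta_pos":[0,0,-0.9],"rotation":[0,0,0]},{"grip":0,"delta_pos":[0,0,-0.9],"rotation":[0,0,0]}]'
python3 -c "
from h import *
go([.505,.01,.28],3.4)"
```

```text
clock: 62.5
tool_pos: [0.522, 0.3417, 0.0523]
orientation: [179.9, 0.0, -0.2]
force: [-0.0, -0.2, -0.7]
opening: 0.0437
gripper_force: 30.0
clock: 62.8
tool_pos: [0.5219, 0.3419, 0.0386]
orientation: [180.0, 0.0, -0.1]
force: [0.6, 1.0, -0.6]
opening: 0.0441
gripper_force: 30.0
clock: 63.3
tool_pos: [0.5204, 0.3404, 0.1164]
orientation: [179.7, 0.3, -0.1]
force: [0.5, 1.6, 1.2]
opening: 0.0613
gripper_force: 0.0
clock: 63.6
tool_pos: [0.5251, 0.3444, 0.2173]
orientation: [-179.5, -0.6, -0.0]
force: [-0.7, -0.4, 0.9]
opening: 0.08
gripper_force: 0.0
t 63.6 shift [-0.193  3.339 -0.657] turn [-0.009 -0.001  0.962]
```

```bash
for i in 1 2 3 4; do python3 -m creep '[{"grip":0,"delta_pos":[-0.02,0.4,-0.08],"rotation":[0,0,0]},{"grip":0,"delta_pos":[-0.04,0.8,-0.16],"rotation":[0,0,0]},{"grip":0,"delta_pos":[-0.04,0.85,-0.16],"rotation":[0,0,0]},{"grip":0,"delta_pos":[-0.04,0.85,-0.16],"rotation":[0,0,0]}]'>/dev/null; done
for i in 1 2; do python3 -m creep '[{"grip":0,"delta_pos":[0,0,0],"rotation":[0,0,0.09]},{"grip":0,"delta_pos":[0,0,0],"rotation":[0,0,0.18]},{"grip":0,"delta_pos":[0,0,0],"rotation":[0,0,0.27]},{"grip":0,"delta_pos":[0,0,0],"rotation":[0,0,0.36]},{"grip":0,"delta_pos":[0,0,0],"rotation":[0,0,0.45]}]'>/dev/null; done
python3 -m creep '[{"grip":0,"delta_pos":[0,0,0],"rotation":[0,0,0.062]},{"grip":0,"delta_pos":[0,0,0],"rotation":[0,0,0.062]},{"grip":0,"delta_pos":[0,0,0],"rotation":[0,0,0.062]}]'
python3 - <<'E'
from h import *
w=snap('wrist','w14.png');bedblocks(w)
E
```

```text
clock: 66.5
tool_pos: [0.5057, 0.0034, 0.2722]
orientation: [180.0, -0.0, -86.4]
force: [-1.0, 0.5, -0.7]
opening: 0.088
gripper_force: 0.0
px [260.8  61.2] 611 press [-0.007  -0.0749] mid x -0.0071 grip-yaw world 5.2
t 66.55 shift [1.311 0.074 1.424] turn [ 0.    -0.    -0.018]
```

```bash
python3 -m creep '[{"grip":0,"delta_pos":[0.4,0.03,0.2],"rotation":[0,0,0]},{"grip":0,"delta_pos":[0.8,0.06,0.5],"rotation":[0,0,-0.006]},{"grip":0,"delta_pos":[0.9,0.07,0.8],"rotation":[0,0,-0.01]},{"grip":0,"delta_pos":[0.9,0.07,0.8],"rotation":[0,0,-0.01]}]'>/dev/null
python3 -m creep '[{"grip":0,"delta_pos":[0.42,0,0.3],"rotation":[0,0,0]},{"grip":0,"delta_pos":[0.42,0,0.5],"rotation":[0,0,0]},{"grip":0,"delta_pos":[0.42,0,0.5],"rotation":[0,0,0]},{"grip":0,"delta_pos":[0.42,0,0.5],"rotation":[0,0,0]}]'
python3 - <<'E'
from h import *
go(press(-.007,-.076,.052),4.3)
E
```

```text
clock: 67.35
tool_pos: [0.5077, -0.1295, 0.1439]
orientation: [-180.0, -0.0, -85.7]
force: [0.6, 0.5, 0.0]
opening: 0.0876
gripper_force: 0.0
t 67.35 shift [-0.003  0.012  0.919] turn [-0. -0.  0.]
```

```bash
python3 -m creep '[{"grip":0,"delta_pos":[0,0.01,0.4],"rotation":[0,0,0]},{"grip":0,"delta_pos":[0,0.01,0.75],"rotation":[0,0,0]},{"grip":0,"delta_pos":[0,0.01,0.92],"rotation":[0,0,0]},{"grip":0,"delta_pos":[0,0.01,0.92],"rotation":[0,0,0]}]'>/dev/null
python3 -m creep '[{"grip":1,"delta_pos":[0,0,0],"rotation":[0,0,0]},{"grip":1,"delta_pos":[0,0,0],"rotation":[0,0,0]},{"grip":1,"delta_pos":[0,0,0],"rotation":[0,0,0]},{"grip":1,"delta_pos":[0,0,0],"rotation":[0,0,0]},{"grip":1,"delta_pos":[0,0,0],"rotation":[0,0,0]}]'
python3 -m creep '[{"grip":1,"delta_pos":[0,0,0],"rotation":[0,0,0]},{"grip":1,"delta_pos":[0,0,0],"rotation":[0,0,0]},{"grip":1,"delta_pos":[0,0,-0.4],"rotation":[0,0,0]},{"grip":1,"delta_pos":[0,0,-1],"rotation":[0,0,0]},{"grip":1,"delta_pos":[0,0,-1],"rotation":[0,0,0]}]'
python3 -c "
from h import *
go([.5215+.0765,.3415,.15],90);print(inpress([.62,.06]))"
```

```text
clock: 68.25
tool_pos: [0.5062, -0.1301, 0.0514]
orientation: [-179.9, 0.0, -85.8]
force: [0.2, -0.6, -0.3]
opening: 0.0528
gripper_force: 0.0
clock: 68.75
tool_pos: [0.5086, -0.1303, 0.1558]
orientation: [-179.6, -0.1, -85.7]
force: [1.2, -0.0, -0.8]
opening: 0.044
gripper_force: 30.0
t 68.75 shift [-4.638 -1.244  0.063] turn [-0.003 -0.004 -0.952] 
[[0.11750624 0.10621809]]
```

```bash
for i in 1 2 3; do python3 -m creep '[{"grip":1,"delta_pos":[-0.25,0,0],"rotation":[0,0,0]},{"grip":1,"delta_pos":[-0.55,0,0],"rotation":[0,0,0]},{"grip":1,"delta_pos":[-0.85,0,0],"rotation":[0,0,0]},{"grip":1,"delta_pos":[-1,0,0],"rotation":[0,0,0]}]'>/dev/null; done
for i in 1 2; do python3 -m creep '[{"grip":1,"delta_pos":[-0.25,-0.19,0],"rotation":[0,0,0]},{"grip":1,"delta_pos":[-0.5,-0.38,0],"rotation":[0,0,0]},{"grip":1,"delta_pos":[-0.75,-0.57,0],"rotation":[0,0,0]},{"grip":1,"delta_pos":[-0.82,-0.622,0],"rotation":[0,0,0]}]'>/dev/null; done
for i in 1 2; do python3 -m creep '[{"grip":1,"delta_pos":[0,0,0],"rotation":[0,0,-0.09]},{"grip":1,"delta_pos":[0,0,0],"rotation":[0,0,-0.18]},{"grip":1,"delta_pos":[0,0,0],"rotation":[0,0,-0.27]},{"grip":1,"delta_pos":[0,0,0],"rotation":[0,0,-0.36]},{"grip":1,"delta_pos":[0,0,0],"rotation":[0,0,-0.45]}]'>/dev/null; done
python3 -m creep '[{"grip":1,"delta_pos":[0,0,0],"rotation":[0,0,-0.052]},{"grip":1,"delta_pos":[0,0,0],"rotation":[0,0,-0.052]},{"grip":1,"delta_pos":[0,0,0],"rotation":[0,0,-0.052]}]'
python3 - <<'E'
from h import *
go([.5215+.0765,.3415,.0355],90)
e=snap('side');h=cv2.cvtColor(e['color'],cv2.COLOR_RGB2HSV)
m=((h[...,1]<60)&(h[...,2]>120)).astype(np.uint8);k,l,st,c=cv2.connectedComponentsWithStats(m)
for i in range(1,k):
    X=plane(e,c[i],.03)[0]
    if st[i,4]>60 and .38<X[0]<.67 and .22<X[1]<.43:print(c[i].round(),st[i],X.round(3))
E
```

```text
clock: 72.05
tool_pos: [0.5955, 0.341, 0.1505]
orientation: [180.0, 0.0, -0.3]
force: [-0.2, -0.1, -0.8]
opening: 0.0439
gripper_force: 30.0
t 72.05 shift [ 0.026 -0.005  1.15 ] turn [ 0.     0.    -0.003] 
[199. 130.] [181 122  39  18 398] [0.479 0.339 0.03 ]
```

```bash
python3 -m creep '[{"grip":1,"delta_pos":[0.055,0,0.4],"rotation":[0,0,0]},{"grip":1,"delta_pos":[0.055,0,0.75],"rotation":[0,0,0]},{"grip":1,"delta_pos":[0.055,0,0.95],"rotation":[0,0,0]},{"grip":1,"delta_pos":[0.055,0,1],"rotation":[0,0,0]},{"grip":1,"delta_pos":[0.055,0,1],"rotation":[0,0,0]}]'
python3 -m creep '[{"grip":1,"delta_pos":[0,0,0.08],"rotation":[0,0,0]},{"grip":1,"delta_pos":[0,0,0.145],"rotation":[0,0,0]},{"grip":1,"delta_pos":[0,0,0.145],"rotation":[0,0,0]}]'
python3 -m creep '[{"grip":0.3,"delta_pos":[0,0,0],"rotation":[0,0,0]},{"grip":0.3,"delta_pos":[0,0,0],"rotation":[0,0,0]},{"grip":0.3,"delta_pos":[0,0,0],"rotation":[0,0,0]},{"grip":0.3,"delta_pos":[0,0,-0.3],"rotation":[0,0,0]},{"grip":0.3,"delta_pos":[0,0,-0.9],"rotation":[0,0,0]}]'
for i in 1 2; do python3 -m creep '[{"grip":0.3,"delta_pos":[-0.2,0,-0.4],"rotation":[0,0,0]},{"grip":0.3,"delta_pos":[-0.6,0,-0.9],"rotation":[0,0,0]},{"grip":0.3,"delta_pos":[-0.8,0,-1],"rotation":[0,0,0]},{"grip":0.3,"delta_pos":[-0.8,0,-1],"rotation":[0,0,0]}]';done
python3 - <<'E'
from h import *
w=snap('wrist','w15.png');d=snap('side','d15.png')
cv2.imwrite('pics/c15.png',np.hstack([cv2.resize(w['color'],(400,300)),cv2.resize(d['color'][80:230,130:330],(400,300),interpolation=3)])[:,:,::-1])
c=proj(w,[.5215,.3415,.04]);print(c)
E
```

```text
clock: 72.6
tool_pos: [0.6011, 0.3415, 0.0502]
orientation: [179.9, 0.1, -0.1]
force: [-0.1, -0.5, -0.2]
opening: 0.0437
gripper_force: 30.0
clock: 72.9
tool_pos: [0.601, 0.3417, 0.036]
orientation: [180.0, 0.0, -0.1]
force: [-0.2, -0.4, -1.5]
opening: 0.0439
gripper_force: 30.0
clock: 73.4
tool_pos: [0.5994, 0.3403, 0.1135]
orientation: [179.7, 0.3, -0.1]
force: [0.9, 0.9, 0.2]
opening: 0.0612
gripper_force: 0.0
clock: 73.8
tool_pos: [0.5202, 0.3431, 0.2216]
orientation: [-179.7, -0.3, 0.0]
force: [1.3, 0.3, 0.7]
opening: 0.0616
gripper_force: 0.0
clock: 74.2
tool_pos: [0.4402, 0.3429, 0.3206]
orientation: [-179.7, -0.2, 0.0]
force: [0.2, 0.7, 0.1]
opening: 0.0617
gripper_force: 0.0
[[256.31008463 106.14113526]]
```

View pics/c15.png

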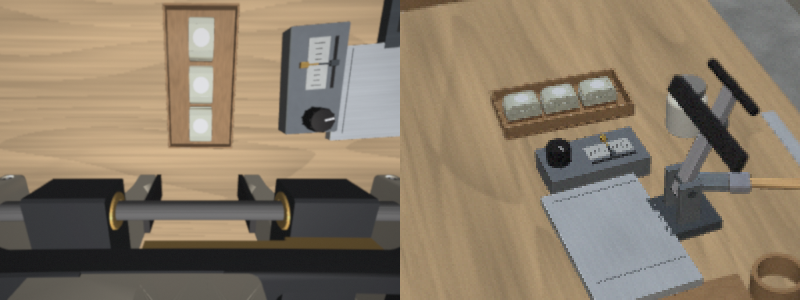

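All three blocks lie flat and separate in the tray, at (200,40), (200,85) and (200,127). The bed is empty, the arm is fully back and the pointer still lines up with the mark at (318,65). Handing in.

```bash
python3 -m creep '[{"grip":0.3,"delta_pos":[0,0,0],"rotation":[0,0,0]},{"grip":0.3,"delta_pos":[0,0,0],"rotation":[0,0,0]},{"grip":0.3,"delta_pos":[0,0,0],"rotation":[0,0,0]}]' >/dev/null; python3 -c "
from plant import ctrl
print(ctrl.close_job())"
```

```text
the job is handed in; nothing more can be done
None
```

The job is handed in at about 75 s on the robot's clock (the hand-in returned no verdict): all three blocks were pressed and now lie plywood side down in the tray, the clamp arm is fully back, the pointer is on the brass mark to within about 0.1 mm as measured, and the robot never touched the tape, tub or brush.

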